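# Candle two shell rings on the light post

## Robot

A 6-joint arm with a two-finger parallel gripper is mounted at the origin on the work surface. World frame = base frame: x ahead of the robot, y to its left, z up, the work surface at z = 0. Lengths are in m, angles in degrees, forces in N, time in s.
With the tool pointing down it reaches from about 0.375 to 0.925 m from the base axis. Payload 5.7 kg.
Tool frame: the origin (TCP) lies midway between the tips of the shut fingers; the grasp point (between the pads) lies 19 mm behind it (r.pinch_z is the distance from the TCP to the grasp point, in m); x points along the fingers, y is the direction in which the jaws open and shut, and the axes are right-handed (so a half turn about x gives the same grasp; the last joint's range is limited). The gripper opens to 88 mm and grips with 3 to 60 N. Pads are 20 mm wide; open, the fingers measure 115 mm over their backs; the gripper's body (75 mm by 178 mm) begins 61 mm behind the grasp point.
Start: joints at [64.624, 20.558, 86.54, -0, 72.909, -6.595], TCP at [0.193, 0.568, 0.223] pointing down, gripper open.
Joint ranges: [-170.27, 170.27], [-57.76, 135], [12.27, 136.19], [-55.21, 235.2], [11.17, 155.16], [-170.74, 170.74]. Speed limits (degrees/s): [136.94, 136.94, 180, 180, 180, 180].

## Interface

Orientations are given as a 3x3 rotation matrix whose columns are the frame's x, y, z axes.
In Python, from station import r gives the robot as it stands.
- The arm moves only by the tool arm_command, never from a script. Its argument "motion" is a list of rows, each a list of 7 numbers: the turn, a rotation vector about the tool's x, y, z in degrees, then the shift along the tool's x, y, z in mm, then the closure, from -1 (fully open) to 1 (shut). In form: [[ax, ay, az, tx, ty, tz, claw], ...]. A call has 1 to 12 rows; each row is the pose to reach, as a shift and turn from the pose commanded when the call began, along the tool's axes at that moment; what a row does not reach only later rows make up. A row lasts 1/12 s, in which the tool goes at most 41.7 mm and 7.16 degrees, less where a joint would pass 70% of its speed; a pose out of reach is approached as far as the arm can. A call with a gripper value outside its range is refused whole. The fingers move at their own pace and stop on an object; "newtons" is the grip in N (left out, the last holds). Time passes only in rows, so rows that repeat a pose let the fingers close. It gives the time, the measured TCP pose, the force and the opening at its end, in the units of the state.
- r.read_state(): the state, without advancing time (a new reading comes with each control period).
- r.camera(name): name is "side" or "top" or "wrist"; returns (picture, depth): 480x640x3 uint8, red, green, blue; 480x640 float32, m along the optical axis (not along the pixel's ray), 0 where there is no reading.
- r.get_calibration(name): a dict with "mtx" (3x3 intrinsics, pixels), "camera_from_world" (4x4, takes a point from world to camera coordinates); the wrist camera has in their place "T_tool_cam" (4x4, takes a point from camera to tool coordinates, whose origin is the TCP and whose axes are the tool frame's). Camera axes: x right, y down, z forward; pixel columns grow to the right and rows downward; lengths in m; the calibration is good to about 2 mm. A picture is of the moment at which its call begins: read the wrist's pose just before it. get_calibration takes no time and is no camera call.
- r.close_job(): hands the job in, once; it reports no verdict.
Trained networks look in the newest picture that a camera, given by its name, has taken for a name from the list of things; names that differ only in an ending like _2 or _b are one class to them, and where a whole thing is asked for, a point or a joint stands for the part that bears it (a point fixed in the world has none). Each returns a list of dicts, best first, with "conf" (0 to 1); they miss things now and then, are a little off and sometimes report something else, mostly with a low value. They report only what shows in the picture. A call takes as long as a camera call. They do not tell look-alikes from the thing itself.
- r.outline_of(thing, camera): "pixels" (480x640 bool, what is visible of it).
- r.spot_point(thing, camera): "point" ([x, y, z] in m, in world coordinates, good to about 4 mm: a listed point, or the origin of a listed thing).
The state is a dict: "time_s": time; "joint_positions": joint angles; "qd": joint speeds; "effort": joint torques, N m; "ee_pos": TCP position; "tool_rot": TCP orientation; "wrist_force": force on the tool from outside, world axes, zero at the start; "wrist_torque": the same for the moment, N m; "opening": finger opening in m.
Only numpy, scipy, OpenCV 4.12 (cv2) and the standard library are available. Lean on these libraries where they do the work, as an engineer would, in place of code of your own. Each camera call takes 0.05 s, during which the arm holds its last target.

## Task

Check the two shell rings for cracks by light: thread the dark ring and then the pale ring down over the white tube of the light post, lowering each fully home without dropping it. Then take the light wand out of its holder and lower its rod into the tube's bore, never touching the post, until its tip is level with the two rings, and finish while still holding it there, upright, still and centred. Leave the coral ring, the jar, the screwdriver and the snail shell where they are.

Things in the scene. Friction and masses are not known exactly. Their poses are not given: they have to be found in the camera images.
- ring_dark_center (a point): near-black shell ring lying flat, outer diameter 58 mm, bore 36 mm, 14 mm high; this point is its centre, half-way up, z along its bore. It starts on a fixed round wooden plinth (top 42 mm across, 25 mm above the table; foot 60 mm across, 6 mm high). Goes on first, down to the seat.
- ring_pale_center (a point): cream-white shell ring lying flat, outer diameter 52 mm, bore 36 mm, 14 mm high; this point is its centre, half-way up, z along its bore. It starts on a fixed round wooden plinth (top 42 mm across, 25 mm above the table; foot 60 mm across, 6 mm high). Goes on second, down to the dark ring.
- ring_coral_center (a point): coral-red ring lying flat, outer diameter 55 mm, bore 36 mm, 14 mm high; this point is its centre, half-way up, z along its bore. It starts on a fixed round wooden plinth (top 42 mm across, 25 mm above the table; foot 60 mm across, 6 mm high). Not part of the job: it must stay.
- ring_dark: the body of the dark ring; origin at the centre of its underside, 7 mm below its centre
- ring_pale: the body of the pale ring; origin at the centre of its underside, 7 mm below its centre
- post: the fixed, upright light post; origin at the centre of its underside on the table. Steel foot 70 mm across and 8 mm high, aluminium neck 44 mm across up to the seat at 32 mm, then a white tube of outer diameter 28 mm up to its mouth at 72 mm. Its bore is 20 mm wide, open at the top, and ends in a floor 12 mm above the table
- post_seat (a point): point on the post's axis at the height of the seat (flat top of the neck, 32 mm above the table) on which the first ring rests; z up. Home, the dark ring's centre is 7 mm above it and the pale ring's 21 mm; the rings' top is 28 mm above it
- post_mouth (a point): centre of the open top of the post's bore, 72 mm above the table, 40 mm above the seat
- wand: the light wand; origin at the tip of its rod (the lower end). It stands upright in the holder, rod down, z up along the rod
- wand_grip (a point): centre of the wand's blue square handle (20 x 20 mm, 50 mm high, faces along its x and y); this point is on the rod's axis, 105 mm above the rod's tip. The steel rod below the handle is 9 mm in diameter and 80 mm long, its last 12 mm a yellow lamp. Between 50 and 100 g
- wand_tip (a point): the lower end of the wand's rod, on its axis; z points along the rod up to the handle
- holder: the fixed wooden wand holder; origin at the centre of its underside. Round column 48 mm across and 95 mm high on a foot 80 mm across, with a 14 mm bore open at the top; the handle's underside rests on its top, so the handle's centre is 120 mm above the table and the rod's tip 15 mm
- jar: small amber jar with black cap, 44 mm across, 50 mm high; origin at the centre of its underside; to be left alone
- driver: screwdriver with orange handle, about 140 mm long, lying on the table along its x; to be left alone
- snail: brown snail shell, 60 mm across, 42 mm high; origin at the centre of its underside; to be left alone
Things that resemble listed ones, but are neither listed nor needed, are in the scene too. Leave any blue or yellow look-alike of the ring_dark alone.

How it is judged (in metres and radians):
On the way, in this order (a step that is already met when the one before it is completed fails the run):
1. the dark ring lies on the post's seat, let go (z of ring_dark_center in the frame of post_seat between 0.004 and 0.01 m and horizontal distance between ring_dark_center and post_seat below 0.007 m and (angle between ring_dark_center's own z axis and vertical below 0.12 rad or angle between ring_dark_center's own z axis and vertical above 3.02 rad) and contact force between the fingers and ring_dark below 0.05 N), for 0.2 s.
2. the pale ring lies on the dark ring on the post, let go (all of step 1 and z of ring_pale_center in the frame of post_seat between 0.018 and 0.024 m and horizontal distance between ring_pale_center and post_seat below 0.007 m and (angle between ring_pale_center's own z axis and vertical below 0.12 rad or angle between ring_pale_center's own z axis and vertical above 3.02 rad) and contact force between the fingers and ring_pale below 0.05 N), for 0.2 s.
At the end, for the whole second after the job is handed in: Dark ring on the seat, pale ring on it (within 3 mm, flat, let go). Fingers hold the wand still, within 4 degrees of upright, rod tip within 3.5 mm of the bore axis and between underside and top of the rings, touching neither post nor rings. Bystanders within 20 mm of their starts (all of step 2 and horizontal distance between wand_tip and post_seat below 0.0035 m and angle between wand_tip's own z axis and vertical below 0.07 rad and z of wand_tip in the frame of post_seat between 0 and 0.028 m and contact force between the fingers and wand above 1 N and contact force between wand and post below 0.05 N and contact force between wand and ring_dark below 0.05 N and contact force between wand and ring_pale below 0.05 N and linear speed of wand below 0.02 m/s and distance of each of ring_coral_center, jar, driver, snail from where it was at the start of the episode below 0.02 m); the arm keeps its last pose, push and grip.
It fails at once if the wand touches the post (over 0.2 N) (contact force between wand and post above 0.2 N).
It fails at once if the dark ring falls down the tube (faster than 0.5 m/s) (horizontal distance between ring_dark_center and post_seat below 0.012 m and z of ring_dark_center in the frame of post_seat below 0.06 m and linear speed of ring_dark above 0.5 m/s).
It fails at once if the pale ring falls down the tube (faster than 0.5 m/s) (horizontal distance between ring_pale_center and post_seat below 0.012 m and z of ring_pale_center in the frame of post_seat below 0.06 m and linear speed of ring_pale above 0.5 m/s).
It fails at once if the coral ring, jar, screwdriver or snail shell is moved more than 20 mm (distance of any of ring_coral_center, jar, driver, snail from where it was at the start of the episode above 0.02 m).
It also fails if it takes over 64 s, if anything falls off the work surface, if the arm or the gripper's body presses on something with over 40 N, if the wrist force passes 120 N, or if a joint passes its speed limit or range.

## Working session

There is one attempt and no reset: what is moved stays moved. The work goes in short steps, Python scripts to look and compute and a tool call to move; the robot and the scene stay as the last step left them, time stands still between calls to the robot, and variables do not carry over. Pictures are saved under pics/ and viewed, and the job is handed in when it is done.

Besides the shell and the picture viewer there is one more tool, called as name(argument=value, ...) on one line, values as JSON. arm_command: Moves the arm, as the interface text tells. Its arguments: {"type":"object","properties":{"motion":{"type":"array"},"newtons":{"type":"number"}},"required":["motion"]}

```bash
ls; mkdir -p pics
python3 - <<'E'
from station import r
import cv2,numpy as np
s=r.read_state();print(s['time_s'],s['ee_pos'],s['tool_rot'],s['opening'],r.pinch_z)
for n in ['top','side']:
    im,d=r.camera(n);cv2.imwrite(f'pics/{n}0.png',im[:,:,::-1]);np.savez(f'{n}0.npz',im=im,d=d)
    c=r.get_calibration(n);print(n,c)
print(r.get_calibration('wrist'))
E
```

```text
pics
0.0 [0.19290664 0.56742156 0.22182281] [[-7.63680736e-04  3.21955545e-01  9.46754479e-01]
 [-1.64091901e-03  9.46753077e-01 -3.21956392e-01]
 [-9.99998362e-01 -1.79941932e-03 -1.94714113e-04]] 0.08790562153618382 0.0187
top {'mtx': array([[456.01429925,   0.        , 313.4396651 ],
       [  0.        , 456.01429925, 240.85166268],
       [  0.        ,   0.        ,   1.        ]]), 'camera_from_world': array([[-0.01045622, -0.99981856, -0.01592208, -0.00198473],
       [-0.98618372,  0.01294361, -0.16514885,  0.52822807],
       [ 0.16532497,  0.01397527, -0.98614012,  0.96424999],
       [ 0.        ,  0.        ,  0.        ,  1.        ]])}
side {'mtx': array([[559.20153288,   0.        , 319.72546158],
       [  0.        , 559.20153288, 229.00846761],
       [  0.        ,   0.        ,   1.        ]]), 'camera_from_world': array([[ 0.99908689, -0.04188007,  0.00845203, -0.519668  ],
       [-0.02219278, -0.67775364, -0.73495407,  0.06928081],
       [ 0.03650832,  0.73409541, -0.67806421,  1.25145878],
       [ 0.        ,  0.        ,  0.        ,  1.        ]])}
{'mtx': array([[384.52555735,   0.        , 319.35614939],
       [  0.        , 384.52555735, 238.45147094],
       [  0.        ,   0.        ,   1.        ]]), 'T_tool_cam': array([[-2.86649291e-04, -2.61910735e-01,  9.65092060e-01,
        -1.60922070e-01],
       [ 9.99999958e-01, -2.91735241e-05,  2.89100316e-04,
        -1.87176180e-04],
       [-4.75633397e-05,  9.65092102e-01,  2.61910732e-01,
        -7.10900954e-02],
       [ 0.00000000e+00,  0.00000000e+00,  0.00000000e+00,
         1.00000000e+00]])}
```

View pics/top0.png

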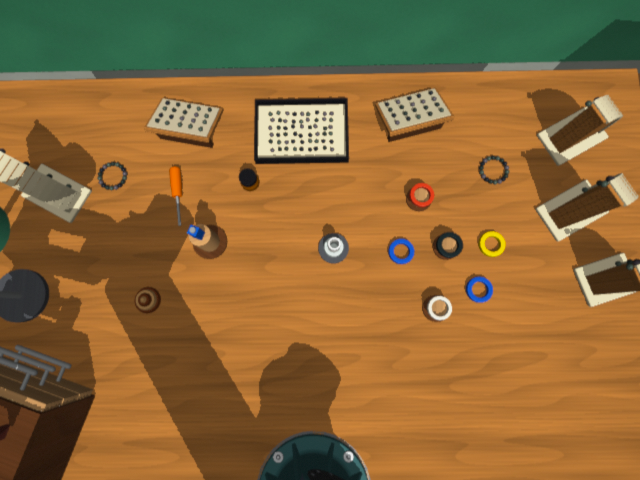

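View pics/side0.png

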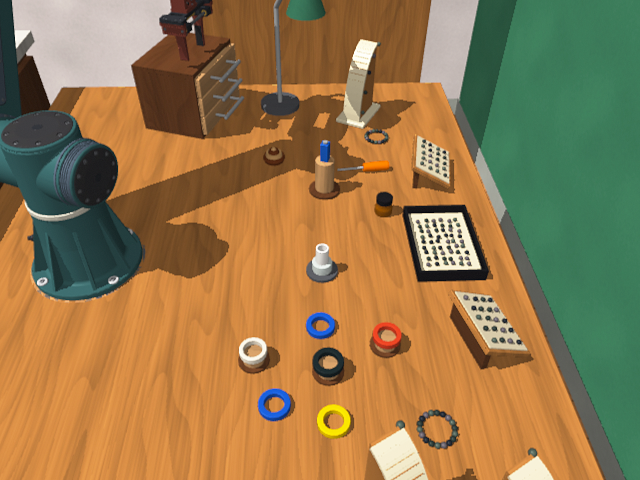

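Run:
```python
from station import r
import numpy as np
for n in ['top','side']:
    for t in ['ring_dark_center','ring_pale_center','ring_coral_center','post_mouth','post_seat','wand_grip','wand_tip','holder','post','jar','driver','snail']:
        try:print(n,t,[(np.round(q['point'],4).tolist(),round(float(q['conf']),2)) for q in r.spot_point(t,n)])
        except Exception as e:print(n,t,e)
print(r.read_state()['time_s'])
```

```text
top ring_dark_center [([0.4263, -0.3759, 0.0112], 0.85), ([0.5239, -0.4086, 0.0057], 0.84), ([0.5088, -0.2086, 0.0074], 0.75)]
top ring_pale_center [([0.3811, -0.28, 0.0344], 0.67)]
top ring_coral_center [([0.6341, -0.2481, 0.0319], 0.83)]
top post_mouth [([0.5184, -0.0539, 0.0736], 0.94)]
top post_seat [([0.5183, -0.0475, 0.0285], 0.78), ([0.6453, 0.3147, 0.0014], 0.36)]
top wand_grip [([0.5398, 0.2357, 0.1222], 0.71)]
top wand_tip []
top holder [([0.5389, 0.235, -0.0004], 0.78)]
top post [([0.5198, -0.0499, 0.0003], 0.61)]
top jar [([0.681, 0.1408, -0.0014], 0.6)]
top driver [([0.5358, 0.2357, -0.0021], 0.23)]
top snail [([0.5371, 0.2371, 0.0017], 0.49)]
side ring_dark_center [([0.5098, -0.2049, 0.0083], 0.96), ([0.5229, -0.3089, 0.0322], 0.82), ([0.4178, -0.3738, 0.0082], 0.82), ([0.5215, -0.4077, 0.0085], 0.77)]
side ring_pale_center [([0.3813, -0.2794, 0.0321], 0.85)]
side ring_coral_center [([0.6339, -0.25, 0.0362], 0.89)]
side post_mouth [([0.521, -0.0507, 0.0723], 0.72)]
side post_seat [([0.5211, -0.0486, 0.0352], 0.77)]
side wand_grip [([0.5365, 0.2368, 0.1168], 0.49)]
side wand_tip [([0.5195, -0.3138, 0.0258], 0.51)]
side holder [([0.5355, 0.2376, -0.0007], 0.66), ([0.5164, -0.0489, -0.0004], 0.36), ([0.5362, 0.2355, 0.1214], 0.36)]
side post [([0.5208, -0.0508, 0.0003], 0.66), ([0.3824, -0.2771, 0.0228], 0.62)]
side jar [([0.6788, 0.1431, -0.0016], 0.56)]
side driver []
side snail [([0.4058, 0.3672, 0.0016], 0.65)]
1.3
```

```bash
cat > h.py <<'E'
from station import r
import cv2,numpy as np
from scipy.spatial.transform import Rotation as R
def st():
    s=r.read_state();return np.array(s['ee_pos']),np.array(s['tool_rot']),s
def plan(target,yaw=None):
    """yaw: direction angle (deg) of tool y axis in world; returns rotvec deg, shift mm"""
    p,M,s=st()
    sh=M.T@(np.array(target)-p)*1000
    if yaw is None: rv=np.zeros(3)
    else:
        y=np.array([np.cos(np.radians(yaw)),np.sin(np.radians(yaw)),0]);x=np.array([0,0,-1.]);z=np.cross(x,y)
        rv=np.degrees(R.from_matrix(M.T@np.stack([x,y,z],1)).as_rotvec())
    print('t',round(s['time_s'],2),'tcp',np.round(p,4),'yaw',round(np.degrees(np.arctan2(M[1,1],M[0,1])),2),'F',np.round(s['wrist_force'],1),'open',round(s['opening'],4))
    print('rot',np.round(rv,2),'shift',np.round(sh,1),'rows',np.ceil(np.linalg.norm(sh)/41.7))
def wristcam(name):
    p,M,s=st()
    im,d=r.camera('wrist');c=r.get_calibration('wrist')
    T=np.eye(4);T[:3,:3]=M;T[:3,3]=p;T=T@c['T_tool_cam']
    cv2.imwrite(f'pics/{name}.png',im[:,:,::-1]);np.savez(f'{name}.npz',im=im,d=d,T=T,K=c['mtx'])
    return im,d,T,c['mtx']
def fixedcam(n,name):
    im,d=r.camera(n);c=r.get_calibration(n)
    T=np.linalg.inv(c['camera_from_world'])
    cv2.imwrite(f'pics/{name}.png',im[:,:,::-1]);np.savez(f'{name}.npz',im=im,d=d,T=T,K=c['mtx'])
    return im,d,T,c['mtx']
def onplane(uv,z,T,K):
    uv=np.atleast_2d(uv).astype(float)
    ray=np.c_[uv,np.ones(len(uv))]@np.linalg.inv(K).T@T[:3,:3].T
    o=T[:3,3];return o+ray*((z-o[2])/ray[:,2])[:,None]
def cloud(d,T,K):
    v,u=np.mgrid[:480,:640]
    P=np.stack([(u-K[0,2])/K[0,0]*d,(v-K[1,2])/K[1,1]*d,d],-1)
    return P@T[:3,:3].T+T[:3,3]
def circ(P):
    A=np.c_[2*P[:,:2],np.ones(len(P))];b=(P[:,:2]**2).sum(1)
    s=np.linalg.lstsq(A,b,rcond=None)[0];return s[:2],np.sqrt(s[2]+s[:2]@s[:2])
E
python3 - <<'E'
from h import *
plan([.538,.236,.222])
E
```

```text
t 1.3 tcp [0.1932 0.568  0.2226] yaw 71.22 F [-0.5  0.4  0.3] open 0.0878
rot [0. 0. 0.] shift [   0.7 -203.3  433.4] rows 12.0
```

arm_command(motion=[[0,0,0,0,-17,36,-1],[0,0,0,0,-34,72,-1],[0,0,0,0,-51,108,-1],[0,0,0,0,-68,144,-1],[0,0,0,0,-85,180,-1],[0,0,0,0,-102,216,-1],[0,0,0,0,-119,252,-1],[0,0,0,0,-136,288,-1],[0,0,0,0,-153,324,-1],[0,0,0,0,-170,360,-1],[0,0,0,0,-187,396,-1],[0,0,0,0,-202,433,-1]])

```text
time_s: 2.3
ee_pos: [0.539, 0.2355, 0.2228]
tool_rot: [[-0.0, 0.322, 0.947], [-0.0, 0.947, -0.322], [-1.0, -0.0, -0.0]]
wrist_force: [-0.8, -0.2, 0.1]
opening: 0.0878
```

arm_command(motion=[[0,0,0,0,0,0,-1],[0,0,0,0,0,0,-1],[0,0,0,0,0,0,-1]])

```text
time_s: 2.55
ee_pos: [0.5375, 0.2374, 0.2224]
tool_rot: [[-0.001, 0.323, 0.946], [0.0, 0.946, -0.323], [-1.0, -0.0, -0.001]]
wrist_force: [-0.1, -0.6, -0.4]
opening: 0.0874
```

Run:
```python
from h import *
plan([.538,.236,.222])
im,d,T,K=wristcam('w1')
for n in ['wand_grip','holder']:print([(np.round(q['point'],4),q['conf']) for q in r.spot_point(n,'wrist')])
fixedcam('top','t1')
```

```text
t 2.55 tcp [0.5375 0.2374 0.2224] yaw 71.17 F [-0.1 -0.6 -0.4] open 0.0874
rot [0. 0. 0.] shift [ 0.4 -1.2  0.9] rows 1.0
[(array([0.5404, 0.2351, 0.1215]), 0.64)]
[(array([ 0.5343,  0.2311, -0.0029]), 0.81)]
```

View pics/w1.png

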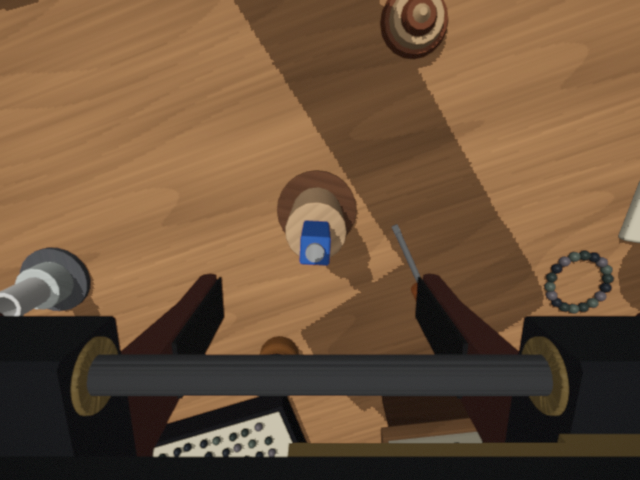

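Run:
```python
import numpy as np,cv2
from h import onplane,cloud
f=np.load('w1.npz');im,d,T,K=f['im'],f['d'],f['T'],f['K']
P=cloud(d,T,K)
hsv=cv2.cvtColor(im,cv2.COLOR_RGB2HSV)
m=(hsv[...,0]>100)&(hsv[...,0]<130)&(hsv[...,1]>120)
m[:190]=0;m[280:]=0;m[:,:280]=0;m[:,350:]=0
z=P[...,2];print(np.percentile(z[m],[1,10,50,90,99]))
v,u=np.nonzero(m);print(u.min(),u.max(),v.min(),v.max())
# top face: bright? 
hull=cv2.convexHull(np.c_[u,v]);print(cv2.approxPolyDP(hull,2,True)[:,0].tolist())
for zz in (.145,):
  for q in cv2.approxPolyDP(hull,2,True)[:,0]: print(q,onplane(q,zz,T,K)[0].round(4))
c=im[180:280,270:370,::-1];cv2.imwrite('pics/w1c.png',cv2.resize(c,None,fx=6,fy=6,interpolation=cv2.INTER_NEAREST))
tm=m&(z>.141); print(tm.sum()); Q=P[tm];print(Q.mean(0),Q.min(0),Q.max(0)); print(cv2.minAreaRect((Q[:,:2]*1000).astype(np.float32)))
```

```text
[0.10136699 0.11165273 0.1429022  0.1443846  0.1452433 ]
300 329 221 264
[[326, 264], [300, 261], [301, 237], [306, 221], [327, 223], [329, 250]]
[326 264] [0.5491 0.2379 0.145 ]
[300 261] [0.5417 0.2225 0.145 ]
[301 237] [0.5266 0.2285 0.145 ]
[306 221] [0.5178 0.235  0.145 ]
[327 223] [0.5233 0.2472 0.145 ]
[329 250] [0.5407 0.2428 0.145 ]
498
[0.5362629  0.23453623 0.14464467] [0.47039641 0.22230309 0.14108867] [0.54974285 0.26013928 0.38338663]
((509.0729064941406, 245.908203125), (18.708229064941406, 82.3500747680664), 67.3854751586914)
```

View pics/w1c.png

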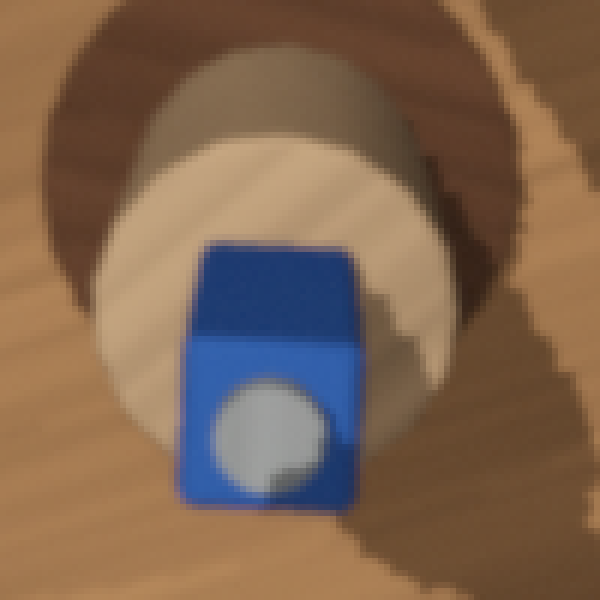

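arm_command(motion=[[0,0,0,0,-35,8,-1],[0,0,0,0,-75,16,-1],[0,0,0,0,-115,25,-1],[0,0,0,0,-155,34,-1],[0,0,0,0,-195,43,-1],[0,0,0,0,-235,52,-1],[0,0,0,0,-265,60,-1],[0,0,0,0,-281,64,-1],[0,0,0,0,-281,64,-1],[0,0,0,0,-281,64,-1],[0,0,0,0,-281,64,-1]])

```text
time_s: 3.67
ee_pos: [0.5081, -0.0479, 0.2227]
tool_rot: [[0.0, 0.321, 0.947], [0.001, 0.947, -0.321], [-1.0, 0.001, -0.0]]
wrist_force: [1.5, -0.0, -0.6]
opening: 0.0878
```

Run:
```python
from h import *
f=np.load('w1.npz')
C=np.array([[190,340],[360,340],[355,510],[180,500]])/6-.5+[270,180]
W=onplane(C,.145,f['T'],f['K']);print(W.round(4),W.mean(0))
for a,b in((0,1),(3,2),(0,3),(1,2)):
    e=W[b]-W[a];print(np.degrees(np.arctan2(e[1],e[0])),np.linalg.norm(e))
plan([.523,-.309,.222])
wristcam('w2')
for n in ['post_mouth','post_seat','ring_dark_center']:print([(np.round(q['point'],4),q['conf']) for q in r.spot_point(n,'wrist')])
```

```text
[[0.5261 0.2288 0.145 ]
 [0.532  0.246  0.145 ]
 [0.55   0.2394 0.145 ]
 [0.5428 0.2218 0.145 ]] [0.53773796 0.23399744 0.145     ]
71.16757929202221 0.01816568336645086
67.71835053805778 0.019098245748291096
-22.994166102725103 0.018066188275165297
-20.067185665904905 0.019172030086991858
t 3.67 tcp [ 0.5081 -0.0479  0.2227] yaw 71.26 F [ 1.5 -0.  -0.6] open 0.0878
rot [0. 0. 0.] shift [   0.6 -242.4   98. ] rows 7.0
[(array([ 0.5171, -0.0532,  0.0743]), 0.8)]
[(array([ 0.5184, -0.0528,  0.0296]), 0.77)]
[(array([ 0.5086, -0.206 ,  0.0066]), 0.97), (array([ 0.5221, -0.4055,  0.007 ]), 0.92), (array([ 0.5181, -0.3081,  0.0313]), 0.74), (array([ 0.519 , -0.3092,  0.029 ]), 0.31)]
```

View pics/w2.png

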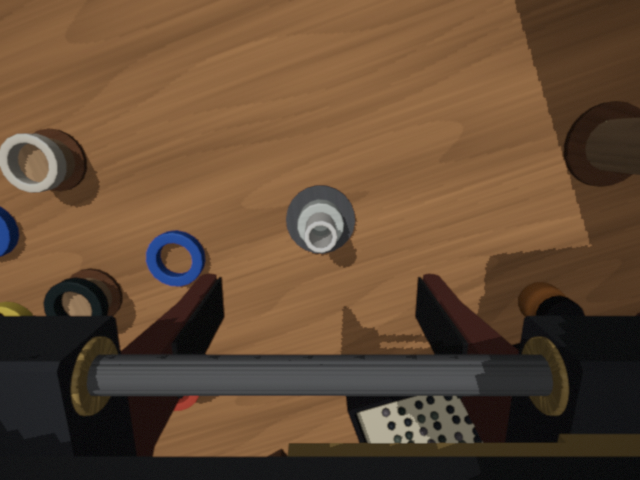

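Run:
```python
from h import *
f=np.load('w2.npz');im,d,T,K=f['im'],f['d'],f['T'],f['K']
c=im[180:260,280:360,::-1];cv2.imwrite('pics/w2c.png',cv2.resize(c,None,fx=7.5,fy=7.5,interpolation=cv2.INTER_CUBIC))
P=cloud(d,T,K)
sub=np.zeros(d.shape,bool);sub[180:260,280:360]=1
for a,b in((.066,.08),(.028,.037),(.005,.011)):
    m=sub&(P[...,2]>a)&(P[...,2]<b);Q=P[m]
    (x,y),rad=cv2.minEnclosingCircle((Q[:,:2]*1000).astype(np.float32));print(m.sum(),Q.mean(0).round(4),x,y,rad)
    cs,_=cv2.findContours(m.astype(np.uint8),cv2.RETR_EXTERNAL,cv2.CHAIN_APPROX_NONE)
    k=max(cs,key=len)[:,0];print(cv2.fitEllipse(k), [ (onplane(k,z,T,K)).round(4).tolist()[0] for z in (.072,)])
    for z in (.072,.032,.008):print(z,circ(onplane(k,z,T,K)))
```

```text
441 [ 0.5192 -0.0508  0.0703] 519.7709350585938 -51.02442169189453 13.920002937316895
((320.3122863769531, 235.6369171142578), (31.363283157348633, 31.75576400756836), 54.52354431152344) [[0.5057, -0.0475, 0.072]]
0.072 (array([ 0.51890479, -0.0507769 ]), np.float64(0.013440052157436416))
0.032 (array([ 0.52894418, -0.05403775]), np.float64(0.015164894599659515))
0.008 (array([ 0.53496781, -0.05599425]), np.float64(0.016199800065005925))
752 [ 0.5133 -0.0489  0.031 ] 519.7854614257812 -51.098388671875 21.816219329833984
((320.21624755859375, 225.44554138183594), (41.87468719482422, 42.84390640258789), 172.3849334716797) [[0.4914, -0.0452, 0.072]]
0.072 (array([ 0.5102418 , -0.04791738]), np.float64(0.016710805864475962))
0.032 (array([ 0.51916941, -0.05081124]), np.float64(0.01885540373218815))
0.008 (array([ 0.52452598, -0.05254755]), np.float64(0.020142162452823766))
1849 [ 0.5138 -0.0491  0.007 ] 519.9154052734375 -50.936920166015625 34.905792236328125
((320.1564025878906, 219.23159790039062), (66.82121276855469, 68.261474609375), 88.23323059082031) [[0.4777, -0.0422, 0.072]]
0.072 (array([ 0.50602853, -0.0465524 ]), np.float64(0.028298226592086674))
0.032 (array([ 0.51441543, -0.04927108]), np.float64(0.03192990760746455))
0.008 (array([ 0.51944757, -0.05090229]), np.float64(0.03410891621669786))
```

View pics/w2c.png

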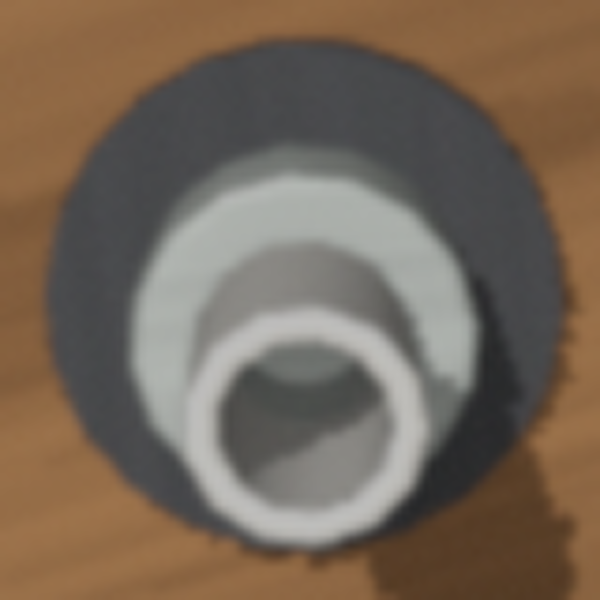

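arm_command(motion=[[0,0,0,0,-35,12,-1],[0,0,0,0,-75,25,-1],[0,0,0,0,-115,39,-1],[0,0,0,0,-155,53,-1],[0,0,0,0,-195,67,-1],[0,0,0,0,-230,79,-1],[0,0,0,0,-245,83,-1],[0,0,0,0,-245,83,-1],[0,0,0,0,-245,83,-1],[0,0,0,0,-245,83,-1]])

```text
time_s: 4.7
ee_pos: [0.5078, -0.306, 0.2224]
tool_rot: [[-0.001, 0.321, 0.947], [0.001, 0.947, -0.321], [-1.0, 0.001, -0.001]]
wrist_force: [-0.0, 0.1, -0.6]
opening: 0.0876
```

```bash
cat > ringfit.py <<'E'
from h import *
import sys
name=sys.argv[1];g=np.array(eval(sys.argv[2]));R0=float(sys.argv[3]);ztop=float(sys.argv[4])
im,d,T,K=wristcam(name)
P=cloud(d,T,K)
near=np.hypot(P[...,0]-g[0],P[...,1]-g[1])<R0+.012
m=near&(P[...,2]>ztop-.006)&(P[...,2]<ztop+.005)
Q=P[m];print(m.sum(),Q.mean(0).round(4))
(x,y),rad=cv2.minEnclosingCircle((Q[:,:2]*1000).astype(np.float32));print('encl',x,y,rad)
cs,_=cv2.findContours(m.astype(np.uint8),cv2.RETR_EXTERNAL,cv2.CHAIN_APPROX_NONE)
k=max(cs,key=len)[:,0];print('fit',circ(onplane(k,ztop,T,K)))
v,u=np.nonzero(m);print('px',u.min(),u.max(),v.min(),v.max())
E
python3 ringfit.py w3 '[.521,-.309]' .029 .039
python3 - <<'E'
from h import *
plan([.52,-.309,.1])
E
```

```text
1861 [ 0.5185 -0.3076  0.0376]
encl 519.523193359375 -307.8870849609375 28.998714447021484
fit (array([ 0.5186808 , -0.30766583]), np.float64(0.02816755498101461))
px 291 352 196 256
t 4.75 tcp [ 0.5079 -0.3058  0.2225] yaw 71.31 F [-0.7  0.3  0.3] open 0.0877
rot [0. 0. 0.] shift [122.5   0.7  12.7] rows 3.0
```

View pics/w3.png

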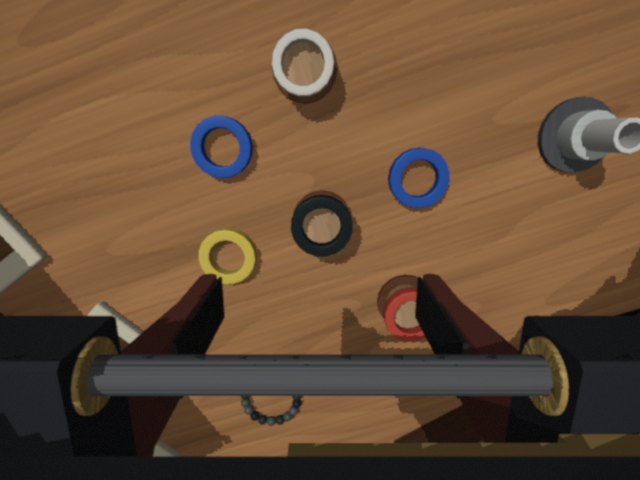

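Ring_dark-like candidates in this wrist view: blue (221,147), blue (419,178), yellow (227,256) and black (322,225). Only the black one is near-black and raised on a plinth, with its top at about 38 mm, so it fits the description. I'll check it in a crop.

Run:
```python
from h import *
im=np.load('w3.npz')['im'];c=im[180:270,275:365,::-1];cv2.imwrite('pics/w3c.png',cv2.resize(c,None,fx=5,fy=5,interpolation=cv2.INTER_CUBIC))
plan([.5193,-.3078,.013])
```

```text
t 4.75 tcp [ 0.5079 -0.3058  0.2225] yaw 71.31 F [-0.7  0.3  0.3] open 0.0877
rot [0. 0. 0.] shift [209.5   1.5  11.7] rows 6.0
```

View pics/w3c.png

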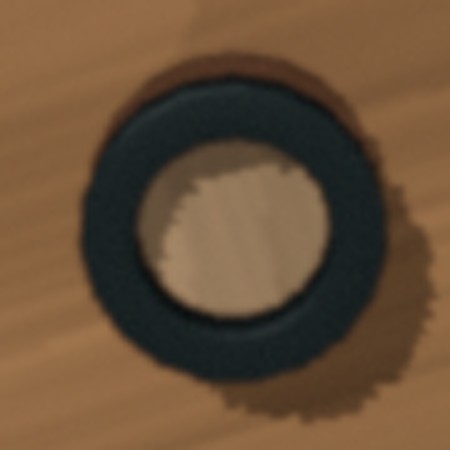

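arm_command(motion=[[0,0,0,35,1,6,-1],[0,0,0,75,1.5,12,-1],[0,0,0,115,1.5,12,-1],[0,0,0,150,1.5,12,-1],[0,0,0,175,1.5,12,-1],[0,0,0,195,1.5,12,-1],[0,0,0,206,1.5,12,-1],[0,0,0,206,1.5,12,-1],[0,0,0,206,1.5,12,-1]], newtons=12)

```text
time_s: 5.5
ee_pos: [0.5201, -0.3094, 0.017]
tool_rot: [[-0.0, 0.321, 0.947], [0.0, 0.947, -0.321], [-1.0, 0.0, -0.0]]
wrist_force: [0.5, -0.0, -0.3]
opening: 0.0878
```

arm_command(motion=[[0,0,0,0,0,0,1],[0,0,0,0,0,0,1],[0,0,0,0,0,0,1],[0,0,0,0,0,0,1],[0,0,0,0,0,0,1],[0,0,0,0,0,0,1]], newtons=12)

```text
time_s: 6.0
ee_pos: [0.5201, -0.3107, 0.0174]
tool_rot: [[0.001, 0.322, 0.947], [-0.001, 0.947, -0.322], [-1.0, -0.0, 0.001]]
wrist_force: [-0.4, 0.9, 4.3]
opening: 0.058
```

Run:
```python
from h import *
plan([.5193,-.3078,.016])
wristcam('w4')
```

```text
t 6.0 tcp [ 0.5201 -0.3107  0.0174] yaw 71.2 F [-0.4  0.9  4.3] open 0.058
rot [0. 0. 0.] shift [ 1.4  2.5 -1.7] rows 1.0
```

View pics/w4.png

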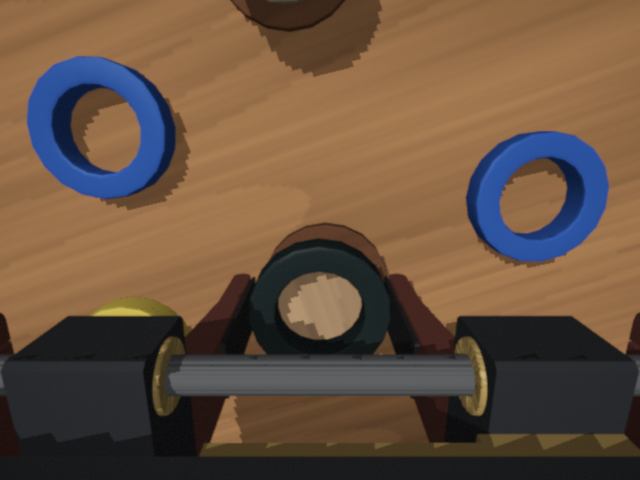

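arm_command(motion=[[0,0,0,-20,0,0,1],[0,0,0,-55,0,0,1],[0,0,0,-90,0,0,1],[0,0,0,-105,30,-10,1],[0,0,0,-105,68,-23,1],[0,0,0,-105,106,-36,1],[0,0,0,-105,144,-49,1],[0,0,0,-105,180,-61,1],[0,0,0,-105,215,-73,1],[0,0,0,-105,235,-80,1],[0,0,0,-105,244,-83,1],[0,0,0,-105,244,-83,1]])

```text
time_s: 7.05
ee_pos: [0.5193, -0.0511, 0.1216]
tool_rot: [[-0.001, 0.319, 0.948], [0.0, 0.948, -0.319], [-1.0, -0.0, -0.001]]
wrist_force: [0.3, -0.4, -0.8]
opening: 0.058
```

arm_command(motion=[[0,0,0,0,0,0,1],[0,0,0,0,0,0,1],[0,0,0,0,0,0,1]])

```text
time_s: 7.3
ee_pos: [0.5201, -0.0542, 0.1216]
tool_rot: [[0.0, 0.323, 0.946], [-0.001, 0.946, -0.323], [-1.0, -0.0, 0.0]]
wrist_force: [-0.4, -1.0, -0.2]
opening: 0.0581
```

Run:
```python
from h import *
plan([.5197,-.051,.1])
wristcam('w5');fixedcam('side','s5')
plan([.5197,-.051,.1])
print([(np.round(q['point'],4),q['conf']) for q in r.spot_point('ring_dark_center','side')])
print([(np.round(q['point'],4),q['conf']) for q in r.spot_point('ring_dark_center','wrist')])
print([(np.round(q['point'],4),q['conf']) for q in r.spot_point('post_mouth','wrist')])
```

```text
t 7.3 tcp [ 0.5201 -0.0542  0.1216] yaw 71.13 F [-0.4 -1.  -0.2] open 0.0581
rot [0. 0. 0.] shift [21.6  2.9 -1.4] rows 1.0
t 7.4 tcp [ 0.5199 -0.054   0.1216] yaw 71.12 F [ 0.6  0.3 -0.2] open 0.0581
rot [0. 0. 0.] shift [21.6  2.8 -1.2] rows 1.0
[(array([ 0.5076, -0.2056,  0.0079]), 0.93), (array([ 0.5209, -0.053 ,  0.1341]), 0.74), (array([ 0.4193, -0.3757,  0.0112]), 0.7), (array([ 0.5235, -0.4101,  0.0073]), 0.65)]
[(array([ 0.5122, -0.2076,  0.0056]), 0.86)]
[(array([ 0.5189, -0.0537,  0.0726]), 0.91)]
```

View pics/w5.png

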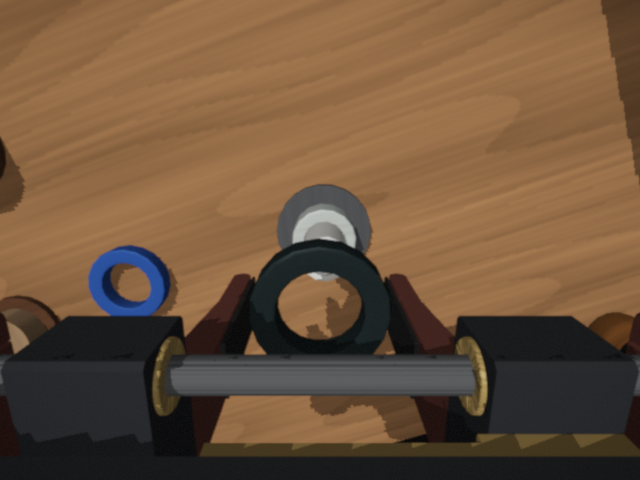

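View pics/s5.png

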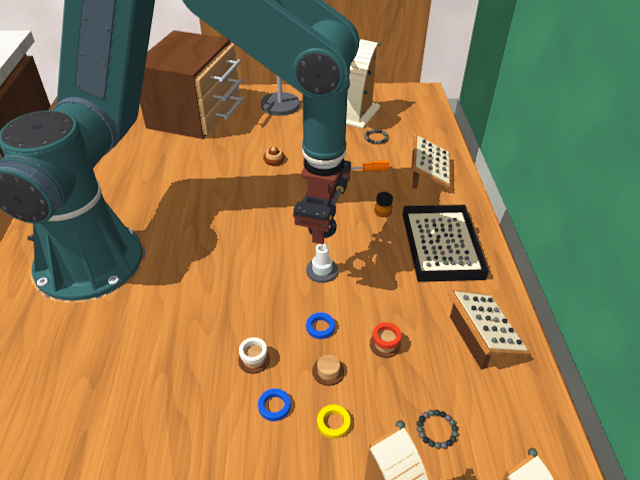

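```bash
cat > fit5.py <<'E'
from h import *
from scipy.optimize import least_squares
import sys
name=sys.argv[1]; Rr=float(sys.argv[2]); ztop=float(sys.argv[3])
f=np.load(name+'.npz');im,d,T,K=f['im'],f['d'],f['T'],f['K']
P=cloud(d,T,K)
v,u=np.mgrid[:480,:640]
reg=(v>225)&(v<352)&(u>235)&(u<405)
m=reg&(abs(P[...,2]-ztop)<.004)
Q=P[m];print(m.sum(),np.percentile(Q[:,2],[5,50,95]))
gray=cv2.GaussianBlur(im,(3,3),0).astype(float)
# bore inner edge: dark ring vs bright; trace from center on plane
def arc(c,z,r0,r1,angs):
    out=[]
    rs=np.arange(r0,r1,.0003)
    Ti=np.linalg.inv(T)
    for a in angs:
        X=np.c_[c[0]+rs*np.cos(a),c[1]+rs*np.sin(a),np.full(len(rs),z)]
        Y=X@Ti[:3,:3].T+Ti[:3,3];uv=Y[:,:2]/Y[:,2:]*[K[0,0],K[1,1]]+[K[0,2],K[1,2]]
        g=cv2.remap(cv2.cvtColor(im,cv2.COLOR_RGB2GRAY),uv[:,0].astype(np.float32)[None],uv[:,1].astype(np.float32)[None],cv2.INTER_LINEAR)[0].astype(float)
        gr=np.abs(np.gradient(cv2.GaussianBlur(g[None],(0,0),2)[0]));i=gr.argmax()
        if gr[i]>2 and uv[i,1]<350: out.append(X[i,:2])
    return np.array(out)
for z in (ztop,):
  c=Q[:,:2].mean(0)
  for it in range(3):
    E=arc(c,z,Rr-.006,Rr+.006,np.radians(np.arange(0,360,4)))
    s=least_squares(lambda p:np.hypot(E[:,0]-p[0],E[:,1]-p[1])-Rr,c,loss='soft_l1',f_scale=.0005);c=s.x
  print('ring outer',c,len(E),np.median(abs(s.fun)))
mz=(v<300)&(abs(P[...,2]-.007)<.003)&(np.hypot(P[...,0]-.5197,P[...,1]+.051)<.045)
c=np.array([.5197,-.051])
for it in range(3):
    E=arc(c,.008,.030,.040,np.radians(np.arange(90,290,4)))
    s=least_squares(lambda p:np.hypot(E[:,0]-p[0],E[:,1]-p[1])-.035,c,loss='soft_l1',f_scale=.0005);c=s.x
print('foot',c,len(E),np.median(abs(s.fun)))
E
python3 fit5.py w5 .029 .143
```

```text
7929 [0.14016491 0.14189333 0.14321045]
ring outer [ 0.51648755 -0.05324154] 60 0.0006797948506810977
foot [ 0.5191895  -0.05072881] 47 0.00020171934379539097
```

```bash
cat > fit6.py <<'E'
from h import *
from scipy.optimize import minimize
import sys
name=sys.argv[1]; Rr=float(sys.argv[2]); g=np.array(eval(sys.argv[3]));zr=eval(sys.argv[4])
f=np.load(name+'.npz');im,d,T,K=f['im'],f['d'],f['T'],f['K']
P=cloud(d,T,K)
v,u=np.mgrid[:480,:640]
reg=(v<350)&(np.hypot(P[...,0]-g[0],P[...,1]-g[1])<Rr+.012)
A=P[reg&(P[...,2]>zr[0])&(P[...,2]<zr[1])]
print(len(A),np.histogram(A[:,2],bins=np.arange(zr[0],zr[1]+.0005,.001)))
top=np.percentile(A[:,2],90)
for t in (.001,.002,.003):
    B=A[A[:,2]>top-t]
    def cost(c):
        rr=np.hypot(B[:,0]-c[0],B[:,1]-c[1]); return (np.clip(rr-Rr,0,None)+np.clip(.018-rr,0,None)).mean()*1e3
    s=minimize(cost,g,method='Nelder-Mead',options=dict(xatol=1e-5,fatol=1e-6));print(t,len(B),s.x,s.fun)
E
python3 fit6.py w5 .029 '[.518,-.053]' '[.132,.147]'
python3 fit6.py w3 .029 '[.519,-.308]' '[.03,.045]'
python3 - <<'E'
import numpy as np
M=np.array([[.323,.946],[.946,-.323]])
E
```

```text
9687 (array([ 231,  232,  237,  254,  260,  272,  264,  326,  809, 3240, 2880,
        376,  114,  104,   88]), array([0.132, 0.133, 0.134, 0.135, 0.136, 0.137, 0.138, 0.139, 0.14 ,
       0.141, 0.142, 0.143, 0.144, 0.145, 0.146, 0.147]))
0.001 4408 [ 0.51788666 -0.05353637] 0.37574670715600417
0.002 7070 [ 0.51826927 -0.05367796] 0.27244905459351154
0.003 7677 [ 0.5183054  -0.05369685] 0.2941136568297328
1916 (array([ 22,  19,  14,  19,  32,  54, 291, 790, 584,  88,   3,   0,   0,
         0,   0]), array([0.03 , 0.031, 0.032, 0.033, 0.034, 0.035, 0.036, 0.037, 0.038,
       0.039, 0.04 , 0.041, 0.042, 0.043, 0.044, 0.045]))
0.001 937 [ 0.51928733 -0.30782463] 0.00013502070426134514
0.002 1602 [ 0.51936698 -0.30793339] 0.0007174858930770366
0.003 1783 [ 0.51933457 -0.30780045] 0.001761773392381624
```

arm_command(motion=[[0,0,0,0,3,0.5,1],[0,0,0,15,3,0.5,1],[0,0,0,35,3,0.5,1],[0,0,0,55,3,0.5,1],[0,0,0,72,3,0.5,1],[0,0,0,84,3,0.5,1],[0,0,0,91,3,0.5,1],[0,0,0,91,3,0.5,1],[0,0,0,91,3,0.5,1]])

```text
time_s: 8.3
ee_pos: [0.5212, -0.05, 0.0307]
tool_rot: [[-0.0, 0.322, 0.947], [-0.0, 0.947, -0.322], [-1.0, -0.0, -0.0]]
wrist_force: [0.5, -0.1, 0.2]
opening: 0.0584
```

arm_command(motion=[[0,0,0,1.5,0,0,1],[0,0,0,3,0,0,1],[0,0,0,4,0,0,1],[0,0,0,4,0,0,1]])

```text
time_s: 8.63
ee_pos: [0.5214, -0.0501, 0.027]
tool_rot: [[0.001, 0.322, 0.947], [-0.0, 0.947, -0.322], [-1.0, -0.0, 0.001]]
wrist_force: [-0.4, 0.3, 0.2]
opening: 0.0581
```

```bash
python3 - <<'E'
from h import *
plan([.5197,-.051,.025])
wristcam('w6')
E
python3 fit6.py w6 .029 '[.5195,-.051]' '[.035,.055]'
```

```text
t 8.63 tcp [ 0.5214 -0.0501  0.027 ] yaw 71.22 F [-0.4  0.3  0.2] open 0.0581
rot [0. 0. 0.] shift [ 2.  -1.4 -1.3] rows 1.0
11225 (array([ 172,  214,  202,  206,  260,  235,  265,  238,  292,  315,  543,
       2193, 3723,  977,  243,  220,  215,  229,  237,  246]), array([0.035, 0.036, 0.037, 0.038, 0.039, 0.04 , 0.041, 0.042, 0.043,
       0.044, 0.045, 0.046, 0.047, 0.048, 0.049, 0.05 , 0.051, 0.052,
       0.053, 0.054, 0.055]))
0.001 1355 [ 0.51399183 -0.04510457] 4.401388083587848
0.002 2061 [ 0.51461755 -0.04564872] 3.5723840859757368
0.003 5531 [ 0.51899151 -0.04884301] 1.539309240299733
```

View pics/w6.png

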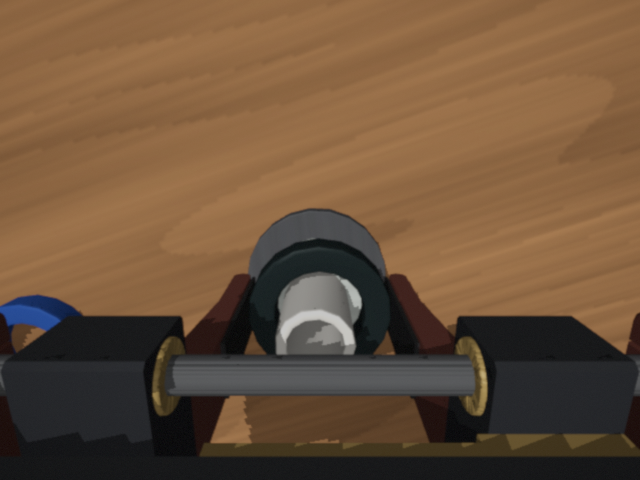

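arm_command(motion=[[0,0,0,0,-1.5,-0.5,1],[0,0,0,0.7,-1.5,-0.5,1],[0,0,0,1.4,-1.5,-0.5,1],[0,0,0,2.1,-1.5,-0.5,1],[0,0,0,2.8,-1.5,-0.5,1],[0,0,0,2.8,-1.5,-0.5,1]])

```text
time_s: 9.18
ee_pos: [0.5202, -0.0513, 0.0244]
tool_rot: [[-0.0, 0.322, 0.947], [-0.0, 0.947, -0.322], [-1.0, -0.0, 0.0]]
wrist_force: [-2.1, -0.4, 6.7]
opening: 0.058
```

arm_command(motion=[[0,0,0,0,0,0,0.2],[0,0,0,0,0,0,0],[0,0,0,0,0,0,-1],[0,0,0,0,0,0,-1],[0,0,0,0,0,0,-1],[0,0,0,0,0,0,-1]])

```text
time_s: 9.68
ee_pos: [0.5202, -0.0512, 0.0237]
tool_rot: [[-0.0, 0.322, 0.947], [-0.0, 0.947, -0.322], [-1.0, -0.0, -0.0]]
wrist_force: [0.8, 0.1, 0.0]
opening: 0.0815
```

Run:
```python
from h import *
plan([.37,-.276,.222])
wristcam('w7')
```

```text
t 9.68 tcp [ 0.5202 -0.0512  0.0237] yaw 71.22 F [0.8 0.1 0. ] open 0.0815
rot [0. 0. 0.] shift [-198.2 -261.2  -69.8] rows 9.0
```

View pics/w7.png

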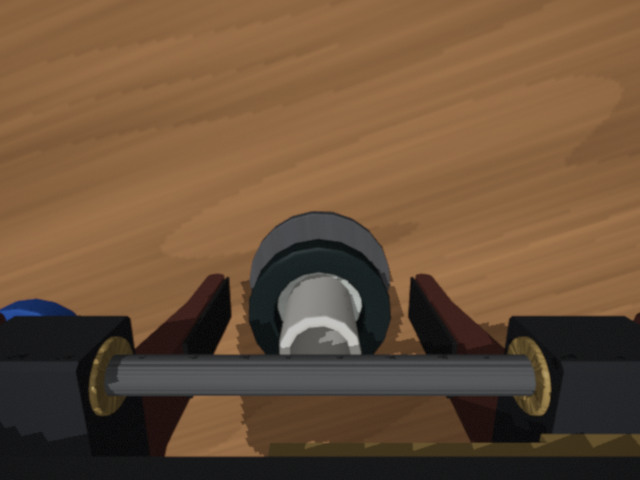

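arm_command(motion=[[0,0,0,-25,0,0,-1],[0,0,0,-60,0,0,-1],[0,0,0,-95,0,0,-1],[0,0,0,-125,-20,-5,-1],[0,0,0,-150,-48,-13,-1],[0,0,0,-170,-82,-22,-1],[0,0,0,-185,-118,-31,-1],[0,0,0,-198,-154,-41,-1],[0,0,0,-198,-192,-51,-1],[0,0,0,-198,-228,-61,-1],[0,0,0,-198,-253,-68,-1],[0,0,0,-198,-261,-70,-1]])

```text
time_s: 10.73
ee_pos: [0.368, -0.2785, 0.222]
tool_rot: [[-0.001, 0.325, 0.946], [-0.001, 0.946, -0.325], [-1.0, -0.002, -0.0]]
wrist_force: [-0.3, -0.7, -0.5]
opening: 0.0881
```

arm_command(motion=[[0,0,0,0,0,0,-1],[0,0,0,0,0,0,-1],[0,0,0,0,0,0,-1]])

```text
time_s: 10.98
ee_pos: [0.3704, -0.2747, 0.2217]
tool_rot: [[-0.0, 0.321, 0.947], [0.001, 0.947, -0.321], [-1.0, 0.001, -0.0]]
wrist_force: [0.3, 0.6, 0.7]
opening: 0.0876
```

```bash
python3 ringfit.py w8 '[.381,-.279]' .026 .039
python3 fit6.py w8 .026 '[.381,-.279]' '[.03,.045]'
python3 - <<'E'
from h import *
plan([.3815,-.279,.0285])
im=np.load('w8.npz')['im'];c=im[180:270,275:365,::-1];cv2.imwrite('pics/w8c.png',cv2.resize(c,None,fx=4,fy=4,interpolation=cv2.INTER_CUBIC))
E
```

```text
1276 [ 0.3805 -0.2774  0.0375]
encl 381.17218017578125 -277.83056640625 25.971355438232422
fit (array([ 0.38044775, -0.27746285]), np.float64(0.025156182005840945))
px 292 347 199 252
1338 (array([ 23,  18,  21,  21,  24,  40, 207, 545, 381,  57,   1,   0,   0,
         0,   0]), array([0.03 , 0.031, 0.032, 0.033, 0.034, 0.035, 0.036, 0.037, 0.038,
       0.039, 0.04 , 0.041, 0.042, 0.043, 0.044, 0.045]))
0.001 626 [ 0.38119529 -0.27776587] 0.0004771315382254916
0.002 1079 [ 0.38119548 -0.2777465 ] 0.0008876776792637273
0.003 1210 [ 0.38115832 -0.2776604 ] 0.002798712318945104
t 11.03 tcp [ 0.3705 -0.2746  0.2217] yaw 71.3 F [-0.1  0.2 -0.3] open 0.0872
rot [0. 0. 0.] shift [193.2  -0.8  11.9] rows 5.0
```

View pics/w8.png

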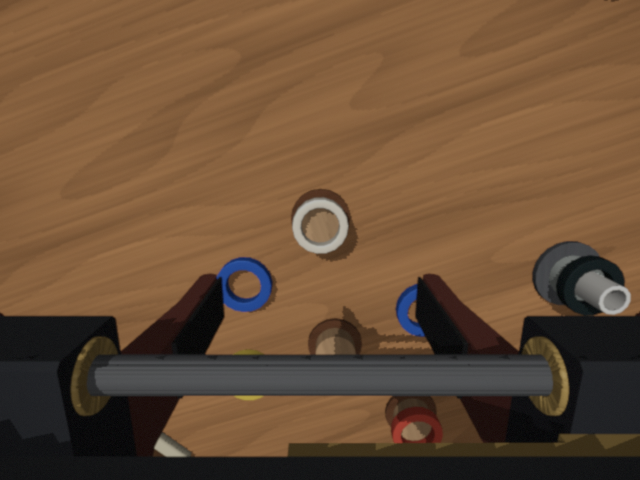

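View pics/w8c.png

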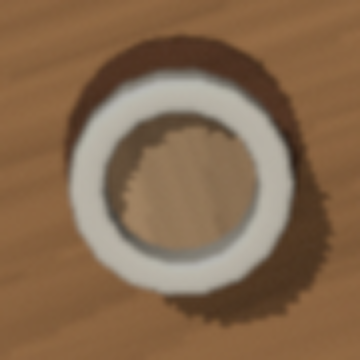

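arm_command(motion=[[0,0,0,35,0.5,6,-1],[0,0,0,75,0.5,10,-1],[0,0,0,115,0.5,10.5,-1],[0,0,0,145,0.5,10.5,-1],[0,0,0,170,0.5,10.5,-1],[0,0,0,186,0.5,10.5,-1],[0,0,0,192.7,0.5,10.5,-1],[0,0,0,192.7,0.5,10.5,-1],[0,0,0,192.7,0.5,10.5,-1]], newtons=15)

```text
time_s: 11.78
ee_pos: [0.3807, -0.2783, 0.0295]
tool_rot: [[-0.0, 0.321, 0.947], [-0.0, 0.947, -0.321], [-1.0, -0.0, 0.0]]
wrist_force: [0.7, 0.7, 0.4]
opening: 0.0881
```

arm_command(motion=[[0,0,0,0,0,0,1],[0,0,0,0,0,0,1],[0,0,0,0,0,0,1],[0,0,0,0,0,0,1],[0,0,0,0,0,0,1],[0,0,0,0,0,0,1],[0,0,0,0,0,0,1]], newtons=15)

```text
time_s: 12.37
ee_pos: [0.3801, -0.2789, 0.0295]
tool_rot: [[0.0, 0.322, 0.947], [-0.0, 0.947, -0.322], [-1.0, -0.0, 0.001]]
wrist_force: [-0.4, -0.1, 4.8]
opening: 0.0514
```

Run:
```python
from h import *
plan([.3812,-.2777,.029])
wristcam('w9')
plan([.5197,-.051,.13])
```

```text
t 12.37 tcp [ 0.3801 -0.2789  0.0295] yaw 71.21 F [-0.4 -0.1  4.8] open 0.0514
rot [0. 0. 0.] shift [0.5 1.5 0.6] rows 1.0
t 12.42 tcp [ 0.3801 -0.2789  0.0295] yaw 71.22 F [-0.7  1.1  6. ] open 0.0513
rot [0. 0. 0.] shift [-100.5  260.7   58.8] rows 7.0
```

View pics/w9.png

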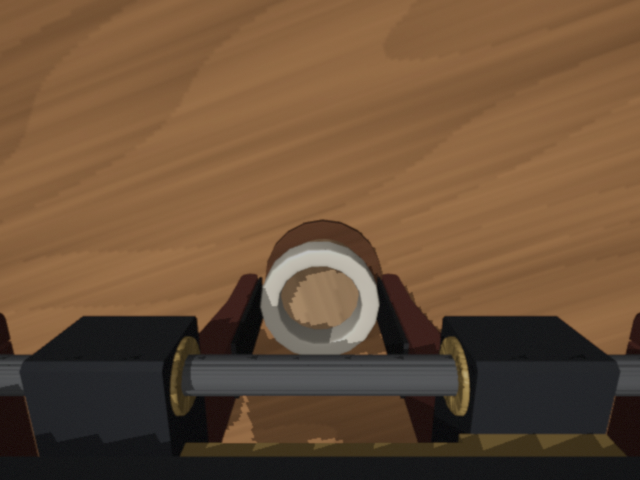

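arm_command(motion=[[0,0,0,-10,0,0,1],[0,0,0,-30,0,0,1],[0,0,0,-60,0,0,1],[0,0,0,-88,15,3,1],[0,0,0,-100,45,10,1],[0,0,0,-100,80,18,1],[0,0,0,-100,116,26,1],[0,0,0,-100,152,34,1],[0,0,0,-100,188,42,1],[0,0,0,-100,222,50,1],[0,0,0,-100,248,56,1],[0,0,0,-100,260,58,1]])

```text
time_s: 13.42
ee_pos: [0.5202, -0.0485, 0.1291]
tool_rot: [[0.001, 0.32, 0.947], [0.001, 0.947, -0.32], [-1.0, 0.001, 0.001]]
wrist_force: [-0.3, -0.5, -1.2]
opening: 0.0513
```

arm_command(motion=[[0,0,0,0,0,0,1],[0,0,0,0,0,0,1],[0,0,0,0,0,0,1]])

```text
time_s: 13.67
ee_pos: [0.5176, -0.0521, 0.1289]
tool_rot: [[-0.001, 0.322, 0.947], [-0.0, 0.947, -0.322], [-1.0, -0.001, -0.001]]
wrist_force: [0.2, 0.4, -0.9]
opening: 0.0518
```

```bash
python3 - <<'E'
from h import *
plan([.5197,-.051,.053])
wristcam('w10');fixedcam('side','s10')
plan([.5197,-.051,.053])
E
python3 fit6.py w10 .026 '[.5197,-.051]' '[.125,.15]'
python3 fit5.py w10 .026 .14
```

```text
t 13.67 tcp [ 0.5176 -0.0521  0.1289] yaw 71.2 F [ 0.2  0.4 -0.9] open 0.0518
rot [0. 0. 0.] shift [75.9  1.8  1.7] rows 2.0
t 13.77 tcp [ 0.5178 -0.0524  0.129 ] yaw 71.13 F [-0.6 -0.  -0.5] open 0.0516
rot [0. 0. 0.] shift [76.   2.   1.4] rows 2.0
8057 (array([ 120,  137,  152,  187,  190,  215,  196,  216,  239,  265,  577,
       2112, 2221,  332,   77,   80,   69,   76,   75,   69,   98,   88,
         84,   89,   93]), array([0.125, 0.126, 0.127, 0.128, 0.129, 0.13 , 0.131, 0.132, 0.133,
       0.134, 0.135, 0.136, 0.137, 0.138, 0.139, 0.14 , 0.141, 0.142,
       0.143, 0.144, 0.145, 0.146, 0.147, 0.148, 0.149, 0.15 ]))
0.001 875 [ 0.51247707 -0.0504012 ] 2.802352275697
0.002 1046 [ 0.51315842 -0.05063359] 2.588805794254606
0.003 2711 [ 0.5156218  -0.05147312] 1.1565193177339141
5159 [0.13621468 0.13713536 0.14063914]
ring outer [ 0.51728746 -0.05284797] 67 0.0008891109256986829
foot [ 0.51917413 -0.05065729] 48 0.00022086581347086076
```

View pics/w10.png

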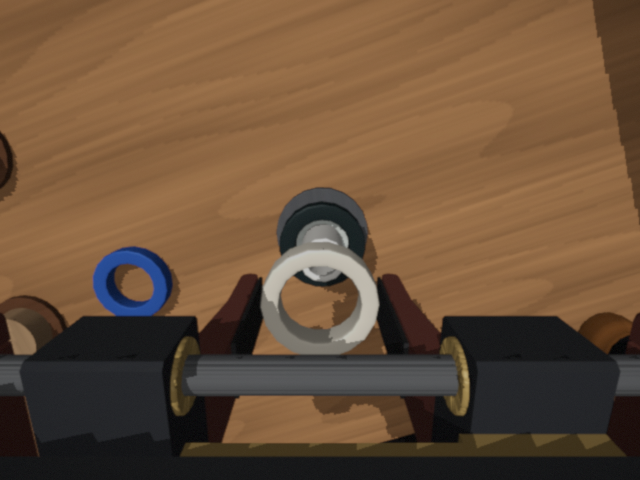

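```bash
python3 fit6.py w10 .026 '[.5185,-.052]' '[.1355,.1385]'; python3 fit6.py w9 .026 '[.381,-.278]' '[.0365,.0395]'
```

```text
4993 (array([1148, 2775, 1070]), array([0.1355, 0.1365, 0.1375, 0.1385]))
0.001 3071 [ 0.51732195 -0.05202716] 0.15092425545097596
0.002 4772 [ 0.51755669 -0.05216201] 0.14647665189962286
0.003 4993 [ 0.51755759 -0.05218084] 0.1533746501277038
4856 (array([1759, 2558,  539]), array([0.0365, 0.0375, 0.0385, 0.0395]))
0.001 2988 [ 0.37970656 -0.27879336] 0.1530517481530647
0.002 4824 [ 0.38005896 -0.27897131] 0.14475893707861676
0.003 4856 [ 0.38005546 -0.27896677] 0.14873604551142222
```

View pics/s10.png

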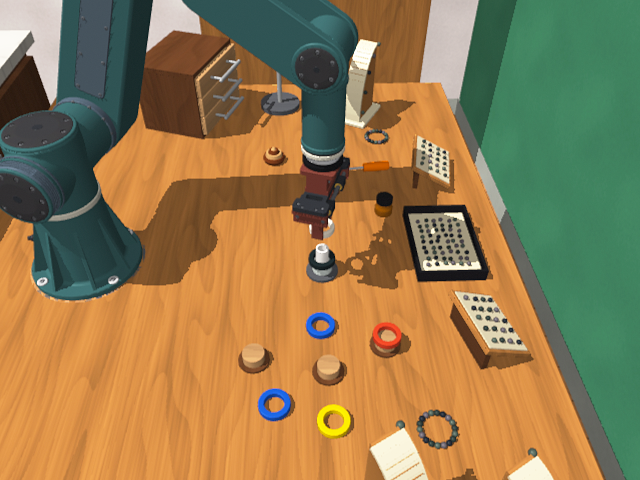

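arm_command(motion=[[0,0,0,0,1.4,1.3,1],[0,0,0,10,1.4,1.3,1],[0,0,0,25,1.4,1.3,1],[0,0,0,40,1.4,1.3,1],[0,0,0,55,1.4,1.3,1],[0,0,0,66,1.4,1.3,1],[0,0,0,72,1.4,1.3,1],[0,0,0,73,1.4,1.3,1],[0,0,0,73,1.4,1.3,1],[0,0,0,73,1.4,1.3,1]])

```text
time_s: 14.6
ee_pos: [0.5207, -0.0506, 0.0565]
tool_rot: [[0.001, 0.322, 0.947], [-0.0, 0.947, -0.322], [-1.0, -0.0, 0.001]]
wrist_force: [-0.6, -0.3, -0.9]
opening: 0.0512
```

```bash
python3 - <<'E'
from h import *
plan([.5197,-.051,.051])
wristcam('w11')
E
python3 fit6.py w11 .026 '[.5195,-.051]' '[.055,.07]'
```

```text
t 14.6 tcp [ 0.5207 -0.0506  0.0565] yaw 71.21 F [-0.6 -0.3 -0.9] open 0.0512
rot [0. 0. 0.] shift [ 5.5 -0.7 -0.8] rows 1.0
8410 (array([ 181,  217,  219,  233,  275,  294,  318,  436, 1069, 2873, 1346,
        233,  188,  192,  336]), array([0.055, 0.056, 0.057, 0.058, 0.059, 0.06 , 0.061, 0.062, 0.063,
       0.064, 0.065, 0.066, 0.067, 0.068, 0.069, 0.07 ]))
0.001 1494 [ 0.51660679 -0.04911834] 3.4525360029709713
0.002 4219 [ 0.51977601 -0.05031483] 1.4701681376218365
0.003 5997 [ 0.52041111 -0.05050195] 1.1775972647773312
```

View pics/w11.png

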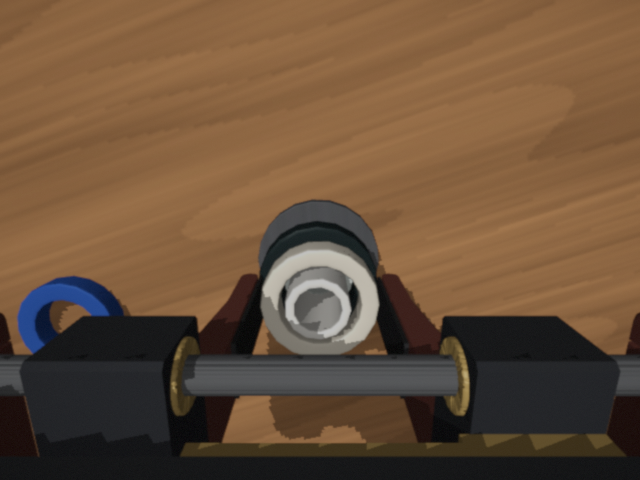

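arm_command(motion=[[0,0,0,1,-0.7,-0.7,1],[0,0,0,2,-0.7,-0.7,1],[0,0,0,3,-0.7,-0.7,1],[0,0,0,4,-0.7,-0.7,1],[0,0,0,4.6,-0.7,-0.7,1],[0,0,0,5.2,-0.7,-0.7,1],[0,0,0,5.2,-0.7,-0.7,1]])

```text
time_s: 15.23
ee_pos: [0.5193, -0.0508, 0.0508]
tool_rot: [[-0.0, 0.322, 0.947], [-0.0, 0.947, -0.322], [-1.0, -0.0, -0.0]]
wrist_force: [0.8, -0.0, -0.3]
opening: 0.0517
```

arm_command(motion=[[0,0,0,0.6,0,0,1],[0,0,0,1.2,0,0,1],[0,0,0,1.2,0,0,1]])

```text
time_s: 15.48
ee_pos: [0.5194, -0.0508, 0.0505]
tool_rot: [[0.0, 0.322, 0.947], [-0.0, 0.947, -0.322], [-1.0, -0.0, 0.0]]
wrist_force: [-3.1, 0.4, 7.7]
opening: 0.0518
```

Contact at 7.7 N, so the ring is home and I can release it.

arm_command(motion=[[0,0,0,0,0,0,0.3],[0,0,0,0,0,0,0.1],[0,0,0,0,0,0,-1],[0,0,0,0,0,0,-1],[0,0,0,0,0,0,-1],[0,0,0,0,0,0,-1],[0,0,0,0,0,0,-1]])

```text
time_s: 16.07
ee_pos: [0.5194, -0.0508, 0.0496]
tool_rot: [[-0.0, 0.322, 0.947], [-0.0, 0.947, -0.322], [-1.0, -0.0, -0.0]]
wrist_force: [-0.2, 0.6, 0.3]
opening: 0.0816
```

arm_command(motion=[[0,0,0,-25,0,0,-1],[0,0,0,-60,0,0,-1],[0,0,0,-100,0,0,-1],[0,0,0,-135,0,-5,-1],[0,0,0,-165,0,-12,-1],[0,0,0,-171,0,-12,-1],[0,0,0,-171,0,-12,-1],[0,0,0,-171,0,-12,-1],[0,0,0,-171,0,-12,-1]])

```text
time_s: 16.82
ee_pos: [0.507, -0.0467, 0.2189]
tool_rot: [[-0.003, 0.322, 0.947], [0.001, 0.947, -0.322], [-1.0, -0.0, -0.003]]
wrist_force: [-0.4, 0.2, -0.9]
opening: 0.0874
```

Run:
```python
from h import *
im,d,T,K=wristcam('w12')
plan([.538,.234,.222],69.4)
P=cloud(d,T,K)
sub=np.hypot(P[...,0]-.5196,P[...,1]+.051)<.04
for a,b in((.066,.076),(.056,.063),(.043,.049),(.005,.011)):
    m=sub&(P[...,2]>a)&(P[...,2]<b);Q=P[m]
    print(m.sum(),cv2.minEnclosingCircle((Q[:,:2]*1000).astype(np.float32)),np.median(Q[:,2]))
c=im[170:270,270:370,::-1];cv2.imwrite('pics/w12c.png',cv2.resize(c,None,fx=6,fy=6,interpolation=cv2.INTER_CUBIC))
```

```text
t 16.87 tcp [ 0.5069 -0.0467  0.2187] yaw 71.22 F [-0.5 -0.7 -0. ] open 0.0879
rot [ 1.82 -0.21  0.03] shift [ -3.2 275.7 -60.9] rows 7.0
454 ((519.73974609375, -51.06266784667969), 13.910433769226074) 0.07055114446102287
1500 ((519.6354370117188, -50.805843353271484), 25.93656349182129) 0.05866266136319226
548 ((518.9951782226562, -50.8072509765625), 28.795595169067383) 0.04480656606495895
856 ((519.4527587890625, -50.90602111816406), 34.71841049194336) 0.00685859203245609
```

View pics/w12c.png

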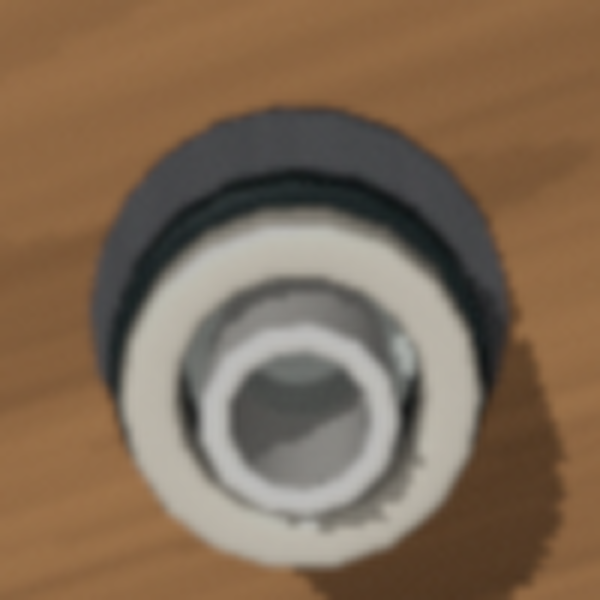

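arm_command(motion=[[0,0,0,-3,30,-8,-1],[0,0,0,-3,65,-17,-1],[1,-0.2,0,-3,105,-28,-1],[1.8,-0.2,0,-3,145,-38,-1],[1.8,-0.2,0,-3,185,-49,-1],[1.8,-0.2,0,-3,225,-59,-1],[1.8,-0.2,0,-3,260,-68,-1],[1.8,-0.2,0,-3,276,-72,-1],[1.8,-0.2,0,-3,276,-72,-1],[1.8,-0.2,0,-3,276,-72,-1],[1.8,-0.2,0,-3,276,-72,-1],[1.8,-0.2,0,-3,276,-72,-1]])

```text
time_s: 17.87
ee_pos: [0.5284, 0.2361, 0.2229]
tool_rot: [[0.002, 0.353, 0.936], [-0.002, 0.936, -0.353], [-1.0, -0.002, 0.002]]
wrist_force: [0.6, 1.0, 0.1]
opening: 0.088
```

Run:
```python
from h import *
im,d,T,K=wristcam('w13')
plan([.538,.234,.105],69.4)
P=cloud(d,T,K)
hsv=cv2.cvtColor(im,cv2.COLOR_RGB2HSV)
sub=np.hypot(P[...,0]-.538,P[...,1]-.234)<.022
m=sub&(P[...,2]>.140)&(P[...,2]<.15)
Q=P[m];print(m.sum(),np.median(Q[:,2]));rc=cv2.minAreaRect((Q[:,:2]*1000).astype(np.float32));print(rc)
v,u=np.nonzero(m);rp=cv2.minAreaRect(np.c_[u,v].astype(np.float32));b=cv2.boxPoints(rp);W=onplane(b,.145,T,K);print(b,W.round(4),W.mean(0))
for i in range(4):
    e=W[(i+1)%4]-W[i];print(np.degrees(np.arctan2(e[1],e[0])),np.linalg.norm(e))
sub=np.hypot(P[...,0]-.538,P[...,1]-.234)<.035
m=sub&(P[...,2]>.088)&(P[...,2]<.098);Q=P[m];print('col',cv2.minEnclosingCircle((Q[:,:2]*1000).astype(np.float32)))
c=im[190:270,280:360,::-1];cv2.imwrite('pics/w13c.png',cv2.resize(c,None,fx=7.5,fy=7.5,interpolation=cv2.INTER_CUBIC))
```

```text
t 17.92 tcp [0.5286 0.2361 0.2232] yaw 69.32 F [ 1.3  0.2 -0.4] open 0.0875
rot [-0.08  0.16  0.06] shift [118.3   1.5   9.3] rows 3.0
875 0.14408876049310185
((538.341064453125, 233.96080017089844), (19.894699096679688, 19.905410766601562), 69.07743835449219)
[[307. 246.]
 [337. 246.]
 [337. 275.]
 [307. 275.]] [[0.5245 0.2288 0.145 ]
 [0.5313 0.2469 0.145 ]
 [0.5501 0.2401 0.145 ]
 [0.5431 0.2216 0.145 ]] [0.53728248 0.23435672 0.145     ]
69.36952674571872 0.01941229667175484
-19.956789922001807 0.019977002792795334
-110.62458558358381 0.019824014518619756
158.86238220641425 0.019978441608143067
col ((538.42041015625, 233.779296875), 23.89413833618164)
```

View pics/w13c.png

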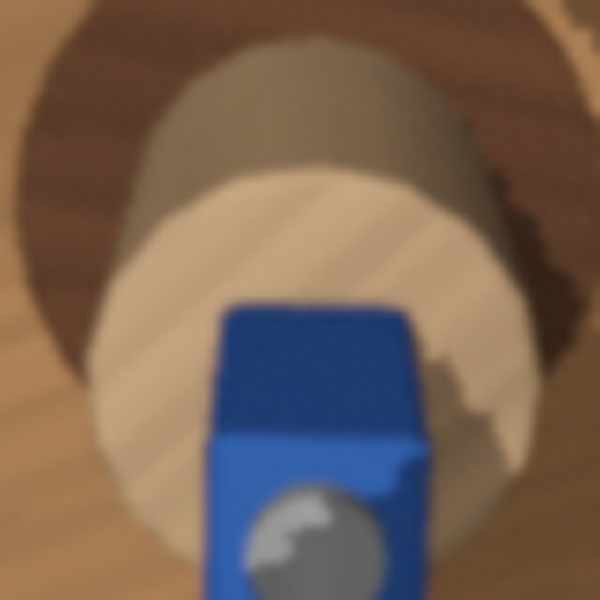

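arm_command(motion=[[0,0,0,10,1.3,9.5,-1],[0,0,0,30,1.3,9.5,-1],[0,0,0,55,1.3,9.5,-1],[0,0,0,80,1.3,9.5,-1],[0,0,0,100,1.3,9.5,-1],[0,0,0,111,1.3,9.5,-1],[0,0,0,115,1.3,9.5,-1],[0,0,0,115,1.3,9.5,-1],[0,0,0,115,1.3,9.5,-1],[0,0,0,115,1.3,9.5,-1]], newtons=25)

```text
time_s: 18.75
ee_pos: [0.5396, 0.2355, 0.11]
tool_rot: [[0.006, 0.352, 0.936], [-0.001, 0.936, -0.352], [-1.0, 0.001, 0.005]]
wrist_force: [-0.2, 0.1, 0.1]
opening: 0.0879
```

Run:
```python
from h import *
im,d,T,K=wristcam('w14')
plan([.5383,.2339,.108],69.2)
```

```text
t 18.8 tcp [0.5396 0.2356 0.1101] yaw 69.41 F [1.1 0.2 0.3] open 0.0882
rot [ 0.21  0.32 -0.09] shift [ 2.1 -2.1 -0.7] rows 1.0
```

View pics/w14.png

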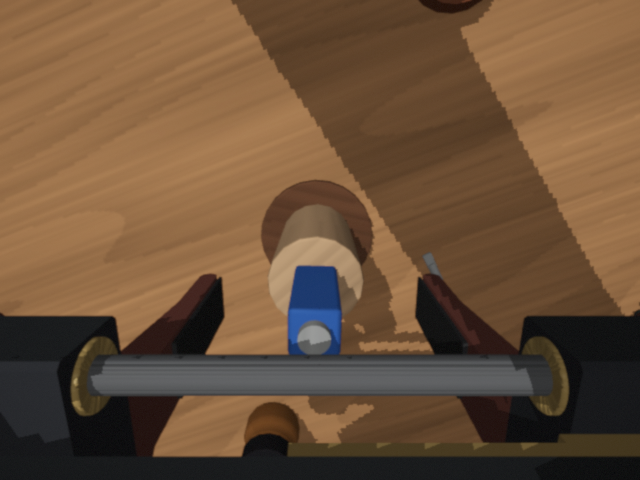

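arm_command(motion=[[0.2,0.3,0,1,-2,-0.5,-1],[0.2,0.3,0,1,-2,-0.5,-1],[0.2,0.3,0,1,-2,-0.5,-1]])

```text
time_s: 19.05
ee_pos: [0.5375, 0.2336, 0.1082]
tool_rot: [[-0.001, 0.355, 0.935], [0.001, 0.935, -0.355], [-1.0, 0.0, -0.001]]
wrist_force: [-1.0, -0.1, 0.2]
opening: 0.0877
```

arm_command(motion=[[0,0,0,0,0,0,0.4],[0,0,0,0,0,0,0.7],[0,0,0,0,0,0,1],[0,0,0,0,0,0,1],[0,0,0,0,0,0,1],[0,0,0,0,0,0,1],[0,0,0,0,0,0,1],[0,0,0,0,0,0,1],[0,0,0,0,0,0,1],[0,0,0,0,0,0,1],[0,0,0,0,0,0,1],[0,0,0,0,0,0,1]], newtons=25)

```text
time_s: 20.05
ee_pos: [0.5373, 0.2336, 0.1077]
tool_rot: [[-0.002, 0.355, 0.935], [0.001, 0.935, -0.355], [-1.0, -0.0, -0.002]]
wrist_force: [0.5, 0.9, 0.7]
opening: 0.0201
```

Run:
```python
from h import *
im,d,T,K=wristcam('w15')
plan([.5383,.2339,.108],69.2)
```

```text
t 20.1 tcp [0.5373 0.2337 0.1078] yaw 69.22 F [-0.2  1.   0.8] open 0.0197
rot [ 0.02 -0.1  -0.  ] shift [-0.2  0.6  0.8] rows 1.0
```

View pics/w15.png

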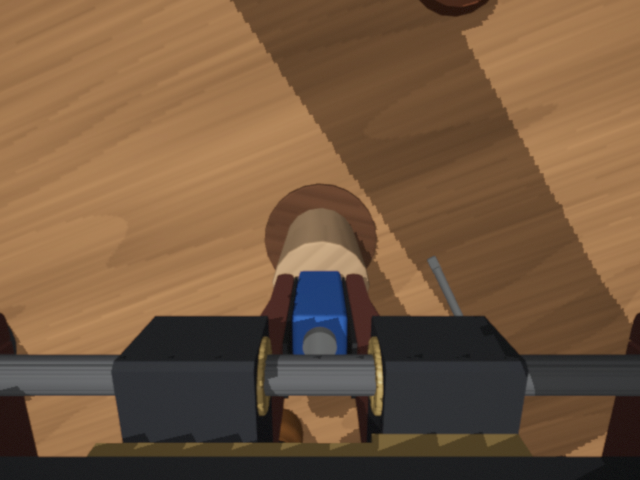

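arm_command(motion=[[0,0,0,-4,0,0,1],[0,0,0,-12,0,0,1],[0,0,0,-22,0,0,1],[0,0,0,-34,0,0,1],[0,0,0,-46,0,0,1],[0,0,0,-58,0,0,1],[0,0,0,-70,0,0,1],[0,0,0,-82,0,0,1],[0,0,0,-94,0,0,1],[0,0,0,-102,0,0,1],[0,0,0,-105,0,0,1],[0,0,0,-105,0,0,1]])

```text
time_s: 21.1
ee_pos: [0.5381, 0.2338, 0.2141]
tool_rot: [[0.0, 0.355, 0.935], [0.001, 0.935, -0.355], [-1.0, 0.001, -0.0]]
wrist_force: [0.5, -0.0, -1.0]
opening: 0.0202
```

Run:
```python
from h import *
plan([.5190,-.051,.212],69.2)
fixedcam('side','s16')
im,d,T,K=wristcam('w16')
```

```text
t 21.1 tcp [0.5381 0.2338 0.2141] yaw 69.22 F [ 0.5 -0.  -1. ] open 0.0202
rot [ 0.02 -0.   -0.08] shift [   1.7 -273.    83.2] rows 7.0
```

View pics/s16.png

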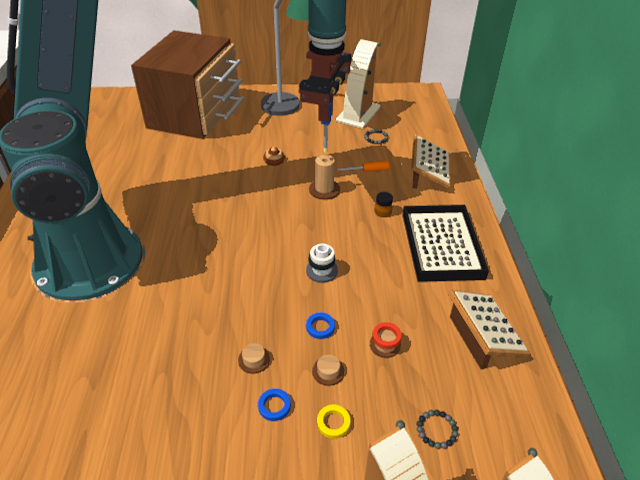

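arm_command(motion=[[0,0,0,0,-12,4,1],[0,0,0,0,-36,11,1],[0,0,0,0,-66,20,1],[0,0,0,0,-97,30,1],[0,0,0,0,-128,39,1],[0,0,0,0,-159,48,1],[0,0,0,0,-190,58,1],[0,0,0,0,-219,67,1],[0,0,0,0,-244,74,1],[0,0,0,0,-262,80,1],[0,0,0,0,-271,83,1],[0,0,0,0,-273,83,1]])

```text
time_s: 22.2
ee_pos: [0.5176, -0.0531, 0.2121]
tool_rot: [[-0.003, 0.357, 0.934], [0.0, 0.934, -0.357], [-1.0, -0.001, -0.003]]
wrist_force: [-0.3, 0.3, -2.0]
opening: 0.0199
```

arm_command(motion=[[0,0,0,0,0,0,1],[0,0,0,0,0,0,1],[0,0,0,0,0,0,1],[0,0,0,0,0,0,1]])

```text
time_s: 22.53
ee_pos: [0.5182, -0.0501, 0.2126]
tool_rot: [[-0.002, 0.353, 0.935], [0.001, 0.935, -0.353], [-1.0, 0.0, -0.002]]
wrist_force: [1.1, 0.5, -0.6]
opening: 0.0202
```

Run:
```python
from h import *
plan([.5190,-.051,.212],69.2)
im,d,T,K=wristcam('w17');fixedcam('side','s17');fixedcam('top','t17')
plan([.5190,-.051,.212],69.2)
for c in ('side','top','wrist'):
  for n in ('wand_tip','post_mouth','wand_grip'):print(c,n,[(np.round(q['point'],4),round(q['conf'],2)) for q in r.spot_point(n,c)][:2])
s=cv2.imread('pics/s17.png')[130:290,250:400];cv2.imwrite('pics/s17c.png',cv2.resize(s,None,fx=3.7,fy=3.7,interpolation=cv2.INTER_CUBIC))
s=cv2.imread('pics/t17.png')[170:300,260:410];cv2.imwrite('pics/t17c.png',cv2.resize(s,None,fx=4,fy=4,interpolation=cv2.INTER_CUBIC))
```

```text
t 22.53 tcp [ 0.5182 -0.0501  0.2126] yaw 69.31 F [ 1.1  0.5 -0.6] open 0.0202
rot [ 0.11 -0.11 -0.01] shift [ 0.6 -0.6  1.1] rows 1.0
t 22.68 tcp [ 0.5183 -0.0504  0.2126] yaw 69.28 F [-0.2 -0.7 -0.6] open 0.0196
rot [ 0.08 -0.1  -0.  ] shift [ 0.6 -0.3  0.9] rows 1.0
side wand_tip [(array([ 0.6331, -0.2514,  0.0337]), 0.68), (array([ 0.5182, -0.0523,  0.1196]), 0.6)]
side post_mouth [(array([ 0.5183, -0.0491,  0.0721]), 0.79)]
side wand_grip [(array([ 0.5185, -0.0482,  0.2208]), 0.52)]
top wand_tip []
top post_mouth [(array([ 0.5176, -0.0543,  0.0733]), 0.9)]
top wand_grip [(array([ 0.5351,  0.234 , -0.0016]), 0.69), (array([ 0.5204, -0.0498,  0.0291]), 0.56)]
wrist wand_tip [(array([ 0.5177, -0.0497,  0.1242]), 0.76)]
wrist post_mouth [(array([ 0.5151, -0.052 ,  0.0749]), 0.6)]
wrist wand_grip [(array([ 0.5224, -0.0472,  0.2277]), 0.56), (array([ 0.5175, -0.0535,  0.1202]), 0.49)]
```

View pics/w17.png

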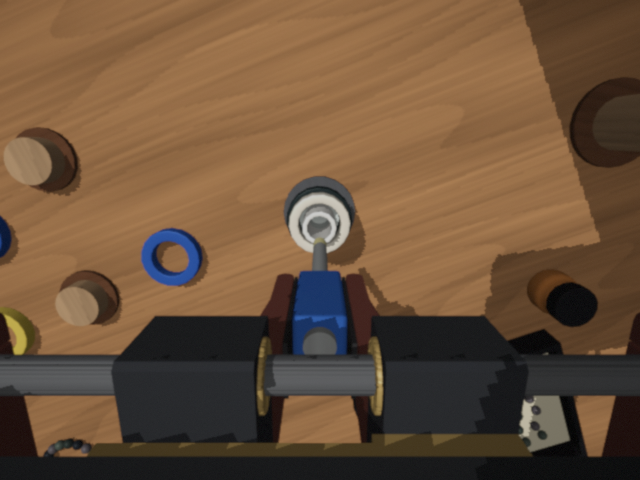

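View pics/s17c.png

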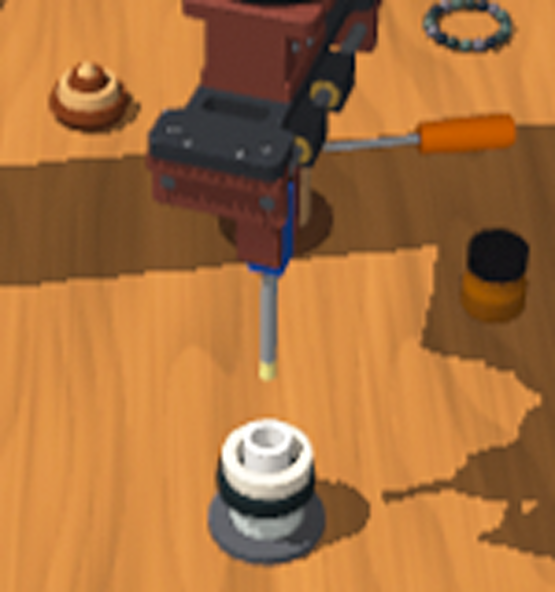

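View pics/t17c.png

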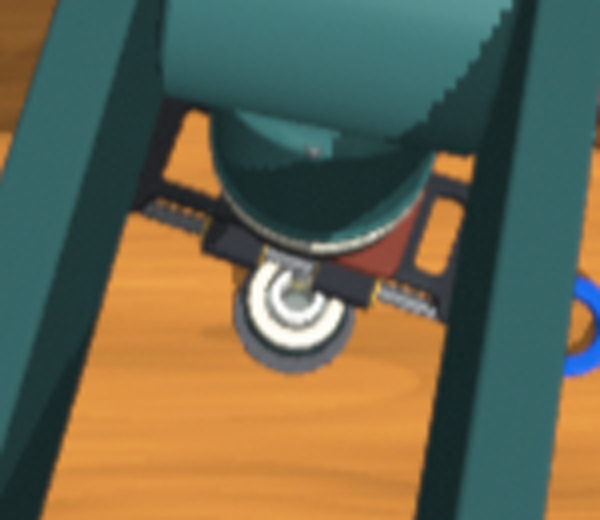

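Run:
```python
from h import *
s=cv2.imread('pics/w17.png')[195:285,275:365];cv2.imwrite('pics/w17c.png',cv2.resize(s,None,fx=6.5,fy=6.5,interpolation=cv2.INTER_NEAREST))
s=cv2.imread('pics/s17.png')[195:275,285:365];cv2.imwrite('pics/s17d.png',cv2.resize(s,None,fx=7,fy=7,interpolation=cv2.INTER_NEAREST))
for n,(u,v) in dict(w17=(318,240),s17=(322,232)).items():
    f=np.load(n+'.npz');P=cloud(f['d'],f['T'],f['K'])
    sub=(np.hypot(P[...,0]-.519,P[...,1]+.051)<.02)
    for a,b in((.118,.13),(.13,.142),(.142,.155),(.155,.17),(.17,.185),(.066,.076)):
        m=sub&(P[...,2]>a)&(P[...,2]<b);Q=P[m]
        if len(Q)>3: print(n,a,len(Q),np.median(Q,0).round(4), Q.min(0).round(4))
    Ti=np.linalg.inv(f['T'])
    for X in ([.5197,-.051,.072],[.5197,-.051,.032],[.5183,-.0504,.1198],[.5183,-.0504,.2]):
        Y=Ti[:3,:3]@X+Ti[:3,3];print(X,(f['K']@Y/Y[2])[:2].round(1))
```

```text
w17 0.118 56 [ 0.5158 -0.0487  0.1245] [ 0.5147 -0.0547  0.1185]
w17 0.13 72 [ 0.5157 -0.0488  0.1362] [ 0.5148 -0.0541  0.1302]
w17 0.142 85 [ 0.5158 -0.0493  0.1488] [ 0.5147 -0.0538  0.1421]
w17 0.155 118 [ 0.5158 -0.0488  0.1628] [ 0.5148 -0.0544  0.155 ]
w17 0.17 128 [ 0.5156 -0.0491  0.1768] [ 0.5146 -0.0539  0.17  ]
w17 0.066 420 [ 0.517  -0.0491  0.0706] [ 0.5059 -0.0646  0.0661]
[0.5197, -0.051, 0.072] [319. 228.]
[0.5197, -0.051, 0.032] [319.1 217.7]
[0.5183, -0.0504, 0.1198] [319.1 242.1]
[0.5183, -0.0504, 0.2] [319.1 286.7]
s17 0.118 17 [ 0.5213 -0.0543  0.1257] [ 0.5173 -0.0584  0.119 ]
s17 0.13 20 [ 0.5212 -0.0543  0.1359] [ 0.5172 -0.0578  0.1303]
s17 0.142 25 [ 0.5212 -0.0552  0.1485] [ 0.5171 -0.0585  0.1425]
s17 0.155 27 [ 0.521  -0.0546  0.1608] [ 0.5169 -0.0575  0.155 ]
s17 0.17 29 [ 0.5207 -0.0551  0.1775] [ 0.5169 -0.0589  0.1701]
s17 0.066 82 [ 0.5221 -0.0556  0.0709] [ 0.5092 -0.0687  0.066 ]
[0.5197, -0.051, 0.072] [320.8 247.6]
[0.5197, -0.051, 0.032] [320.6 260.8]
[0.5183, -0.0504, 0.1198] [320.3 230.9]
[0.5183, -0.0504, 0.2] [320.7 201. ]
```

View pics/w17c.png

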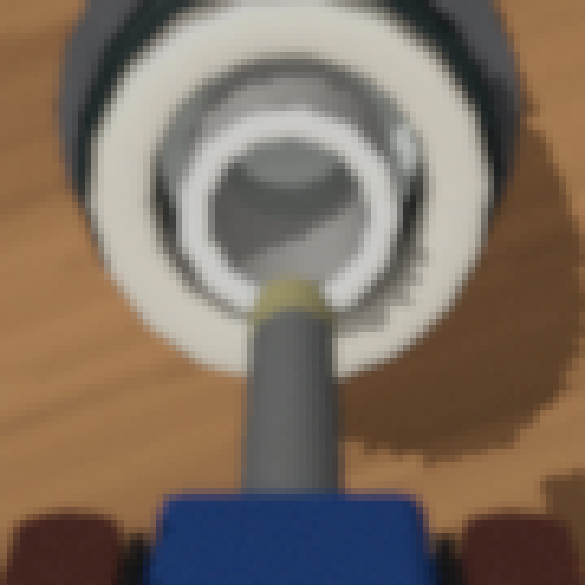

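View pics/s17d.png

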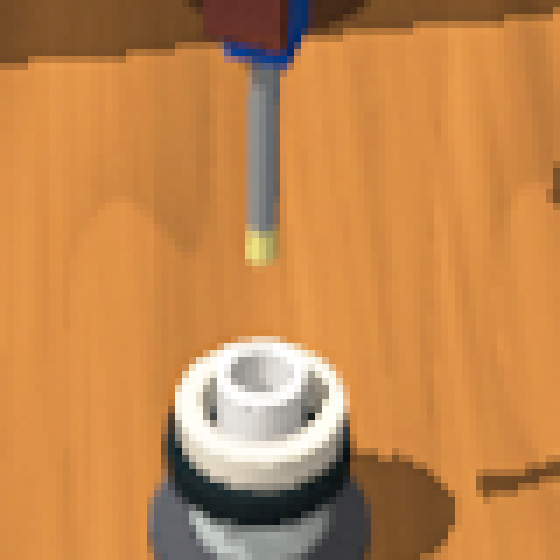

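arm_command(motion=[[0,0,0,6,0,0.2,1],[0,0,0,14,0,0.2,1],[0,0,0,22,0,0.2,1],[0,0,0,30,0,0.2,1],[0,0,0,35,0,0.2,1],[0,0,0,36,0,0.2,1],[0,0,0,36,0,0.2,1],[0,0,0,36,0,0.2,1],[0,0,0,36,0,0.2,1]])

```text
time_s: 23.88
ee_pos: [0.5187, -0.0513, 0.177]
tool_rot: [[-0.001, 0.355, 0.935], [0.0, 0.935, -0.355], [-1.0, 0.0, -0.001]]
wrist_force: [-0.5, 0.7, -0.5]
opening: 0.0198
```

```bash
cat > tipchk.py <<'E'
from h import *
import sys
n=sys.argv[1]
plan([.5187,-.0507,.139],69.2)
wristcam('w'+n);fixedcam('side','s'+n)
plan([.5187,-.0507,.139],69.2)
s=cv2.imread(f'pics/w{n}.png')[195:285,275:365];a=cv2.resize(s,None,fx=6,fy=6,interpolation=cv2.INTER_CUBIC)
s=cv2.imread(f'pics/s{n}.png')[210:280,302:342];b=cv2.resize(s,(310,540),interpolation=cv2.INTER_CUBIC)
cv2.imwrite(f'pics/c{n}.png',np.hstack([a[:540,:480],b]))
for k in 'ws':
    f=np.load(k+n+'.npz');P=cloud(f['d'],f['T'],f['K'])
    sub=(np.hypot(P[...,0]-.519,P[...,1]+.051)<.01)
    for lo in np.arange(.075,.15,.015):
        Q=P[sub&(P[...,2]>lo)&(P[...,2]<lo+.015)]
        if len(Q)>8: print(k,round(lo,3),len(Q),np.median(Q,0).round(4))
    m=(np.hypot(P[...,0]-.5197,P[...,1]+.051)<.016)&(abs(P[...,2]-.0705)<.004)
    if m.sum()>20: print(k,'rim',m.sum(),cv2.minEnclosingCircle((P[m][:,:2]*1000).astype(np.float32)))
    Ti=np.linalg.inv(f['T'])
    for X in ([.5197,-.051,.072],[.5197,-.051,.1]):
        Y=Ti[:3,:3]@X+Ti[:3,3];print(X,(f['K']@Y/Y[2])[:2].round(1))
E
python3 tipchk.py 18
```

```text
t 23.88 tcp [ 0.5187 -0.0513  0.177 ] yaw 69.22 F [-0.5  0.7 -0.5] open 0.0198
rot [ 0.02 -0.06 -0.  ] shift [38.   0.5 -0.2] rows 1.0
t 23.98 tcp [ 0.5187 -0.0513  0.177 ] yaw 69.22 F [-0.5 -0.  -0.7] open 0.0203
rot [ 0.02 -0.05 -0.  ] shift [38.   0.5 -0.2] rows 1.0
w 0.075 35 [ 0.5165 -0.0499  0.0866]
w 0.09 81 [ 0.5162 -0.05    0.0975]
w 0.105 100 [ 0.5161 -0.0502  0.1126]
w 0.12 123 [ 0.5162 -0.05    0.1278]
w 0.135 123 [ 0.5161 -0.0504  0.1416]
w rim 508 ((519.41650390625, -51.26918029785156), 14.013398170471191)
[0.5197, -0.051, 0.072] [320.4 238.3]
[0.5197, -0.051, 0.1] [320.5 249.6]
s 0.075 9 [ 0.5218 -0.056   0.0876]
s 0.09 27 [ 0.5215 -0.0565  0.0974]
s 0.105 25 [ 0.5215 -0.0566  0.1119]
s 0.12 26 [ 0.5213 -0.0558  0.1274]
s 0.135 27 [ 0.5212 -0.0566  0.1421]
s rim 61 ((521.1116943359375, -53.66326904296875), 14.206343650817871)
[0.5197, -0.051, 0.072] [320.8 247.6]
[0.5197, -0.051, 0.1] [320.9 238. ]
```

View pics/c18.png

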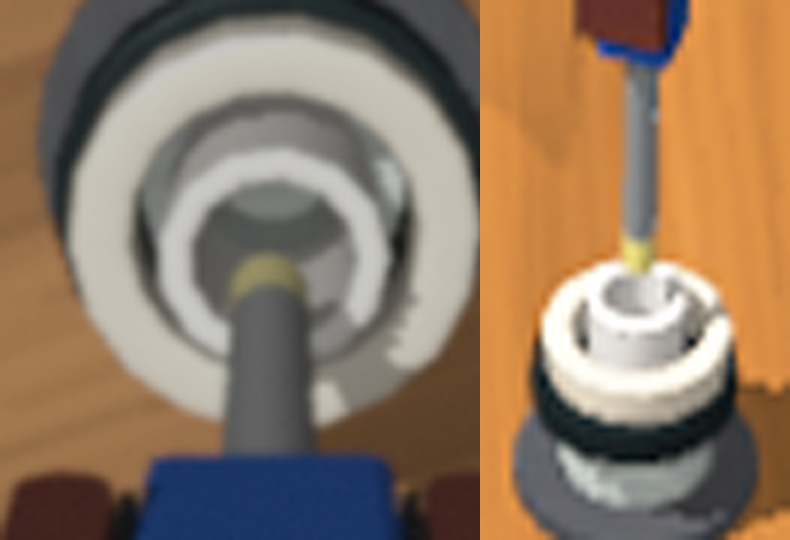

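arm_command(motion=[[0,0,0,0,0.5,-0.2,1],[0,0,0,3,0.5,-0.2,1],[0,0,0,7,0.5,-0.2,1],[0,0,0,11,0.5,-0.2,1],[0,0,0,15,0.5,-0.2,1],[0,0,0,18,0.5,-0.2,1],[0,0,0,20,0.5,-0.2,1],[0,0,0,20,0.5,-0.2,1],[0,0,0,20,0.5,-0.2,1]])

```text
time_s: 24.73
ee_pos: [0.5182, -0.0506, 0.1565]
tool_rot: [[-0.002, 0.355, 0.935], [0.001, 0.935, -0.355], [-1.0, -0.0, -0.002]]
wrist_force: [0.5, 0.0, -0.2]
opening: 0.0198
```

```bash
python3 tipchk.py 19
```

```text
t 24.73 tcp [ 0.5182 -0.0506  0.1565] yaw 69.22 F [ 0.5  0.  -0.2] open 0.0198
rot [ 0.02 -0.12  0.01] shift [17.5  0.1  0.5] rows 1.0
t 24.83 tcp [ 0.5184 -0.0507  0.1568] yaw 69.22 F [-0.2  0.6 -1.8] open 0.0196
rot [ 0.02 -0.08  0.  ] shift [17.8  0.1  0.3] rows 1.0
w 0.075 90 [ 0.5157 -0.0496  0.0824]
w 0.09 105 [ 0.5157 -0.0493  0.098 ]
w 0.105 131 [ 0.5157 -0.0494  0.1125]
w 0.12 75 [ 0.5155 -0.0497  0.1241]
w 0.135 57 [ 0.5103 -0.0476  0.1475]
w rim 633 ((519.6456909179688, -50.95631790161133), 14.032137870788574)
[0.5197, -0.051, 0.072] [319.8 247.4]
[0.5197, -0.051, 0.1] [319.9 260.7]
s 0.075 21 [ 0.5218 -0.0562  0.0819]
s 0.09 21 [ 0.5197 -0.0558  0.097 ]
s 0.105 25 [ 0.5214 -0.0564  0.1128]
s 0.12 25 [ 0.5213 -0.0566  0.1276]
s 0.135 11 [ 0.519  -0.0564  0.1376]
s rim 63 ((522.187255859375, -53.50218200683594), 14.273445129394531)
[0.5197, -0.051, 0.072] [320.8 247.6]
[0.5197, -0.051, 0.1] [320.9 238. ]
```

View pics/c19.png

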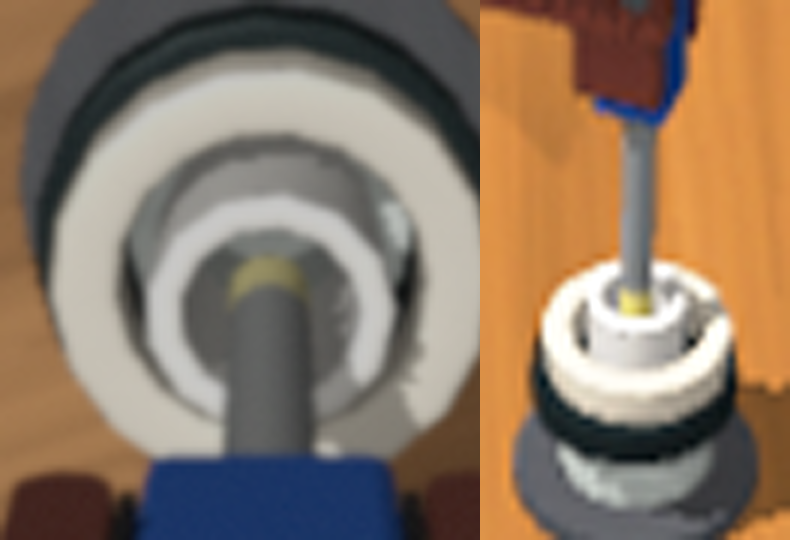

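arm_command(motion=[[0,0,0,3,0,0,1],[0,0,0,7,0,0,1],[0,0,0,11,0,0,1],[0,0,0,15,0,0,1],[0,0,0,17,0,0,1],[0,0,0,18,0,0,1],[0,0,0,18,0,0,1],[0,0,0,18,0,0,1],[0,0,0,18,0,0,1],[0,0,0,18,0,0,1]])

```text
time_s: 25.67
ee_pos: [0.5184, -0.0506, 0.1388]
tool_rot: [[-0.001, 0.355, 0.935], [0.0, 0.935, -0.355], [-1.0, -0.0, -0.001]]
wrist_force: [-0.3, 0.1, -1.7]
opening: 0.0196
```

```bash
python3 tipchk.py 20
```

```text
t 25.67 tcp [ 0.5184 -0.0506  0.1388] yaw 69.22 F [-0.3  0.1 -1.7] open 0.0196
rot [ 0.02 -0.08  0.  ] shift [-0.2  0.   0.3] rows 1.0
t 25.77 tcp [ 0.5184 -0.0507  0.1388] yaw 69.22 F [-0.2 -0.2 -1. ] open 0.0199
rot [ 0.02 -0.08  0.  ] shift [-0.2  0.1  0.3] rows 1.0
w 0.075 111 [ 0.516  -0.0497  0.0833]
w 0.09 133 [ 0.516  -0.0494  0.0977]
w 0.105 51 [ 0.5157 -0.0497  0.1074]
w 0.12 93 [ 0.5104 -0.0475  0.1313]
w 0.135 232 [ 0.5103 -0.048   0.1431]
w rim 722 ((519.4514770507812, -51.045806884765625), 13.87428092956543)
[0.5197, -0.051, 0.072] [319.7 255. ]
[0.5197, -0.051, 0.1] [319.8 270.4]
s 0.075 20 [ 0.5208 -0.0553  0.0818]
s 0.09 20 [ 0.5207 -0.0564  0.098 ]
s 0.105 27 [ 0.5214 -0.0558  0.1109]
s rim 71 ((520.1869506835938, -51.4077033996582), 15.297667503356934)
[0.5197, -0.051, 0.072] [320.8 247.6]
[0.5197, -0.051, 0.1] [320.9 238. ]
```

View pics/c20.png

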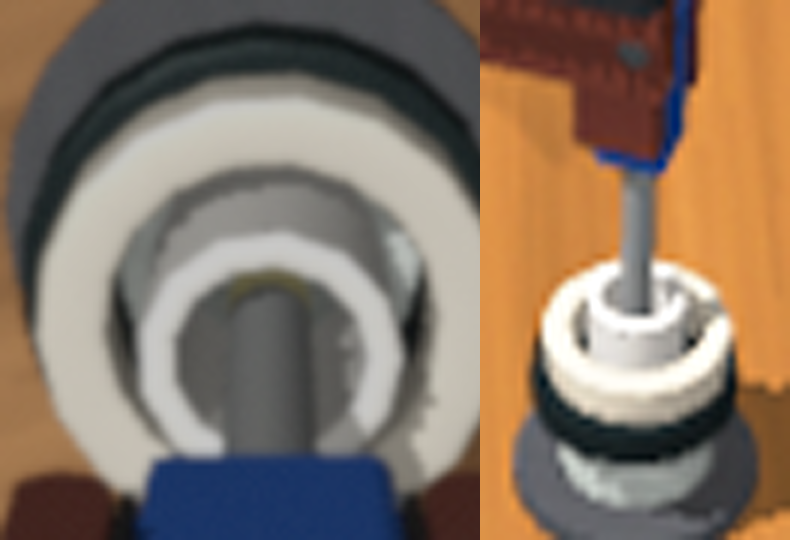

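View pics/s20.png

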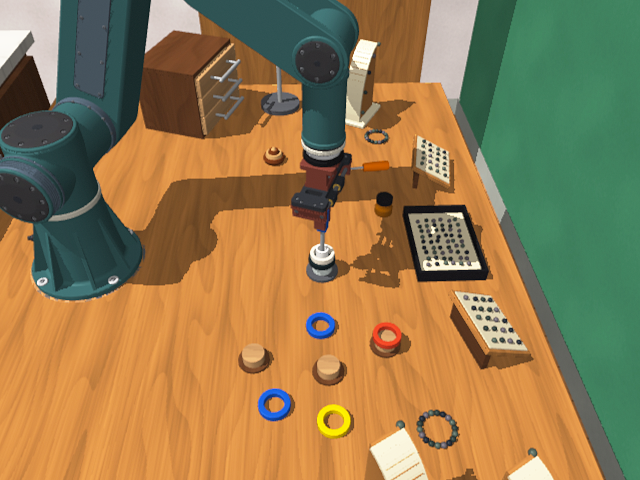

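```bash
python3 -c "
from h import *
print(r.close_job())
s=r.read_state();print(s['time_s'],s['ee_pos'],s['opening'])"
```

```text
the job is handed in; nothing more can be done
None
the job is handed in; nothing more can be done
```

I finished the job and handed it in at about 25.8 s of the 64 s limit. Handing in reported no verdict, so this rests on my own checks.

- **Rings:** I threaded the dark ring over the tube down to the seat, then the pale ring down onto it. Both were pressed lightly onto contact (about 7 N) and let go. The pale ring's top measured about 60 mm after allowing for the depth camera reading roughly 1.4 mm low. Both rings sat within about 1 mm of the post's axis.
- **Wand:** I lifted it from the holder and lowered it into the bore in checked steps. At the end I was still holding it at 25 N.
    - **Height:** the tip works out at about 46 mm, level with where the two rings meet. That comes from the arm's position, because the tip itself is hidden in the bore.
    - **Position:** the rod was within about 0.5 mm of the bore axis in the wrist camera, upright within about 0.5°. The force readings showed no sign of contact during the descent.
- **Disagreement:** the side camera's depth put the rod and rim 1–2 mm off from the wrist camera's values. That is within the 2 mm calibration accuracy, and its picture also showed the rod central, so I went by the wrist camera.
- **Bystanders:** the coral ring, jar, screwdriver and snail shell looked unmoved in the last side picture; I did not measure them again.

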